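# Offer a hinge flap up to a cabinet's jamb leaf and hold it for the pin

### The job

Take the orange slot key out of its stand, use it to turn the brass captive screw on the small cabinet clockwise until the steel hinge leaf has swung fully out over the cabinet's front edge, and put the key back upright in its stand. Then pick up the aluminium flap by its blue tab, bring its knuckle into the gap between the two steel knuckles so that all three holes line up for the hinge pin, and finish while holding the level flap still there in the gripper, leaning on nothing. Move the steel leaf only by its screw with the key, never with the fingers, and leave the other things alone.

Things in the scene. Friction and masses are not known exactly. Their poses are not given: they have to be found in the camera images.
- jamb_leaf (a joint): Swing of the steel hinge leaf and its brass screw, which are one piece, about the vertical screw axis. 0 = stowed, 1.0 rad = fully out, against a stop; it grows clockwise seen from above. It starts at 0 to 0.2. Stiff (about 0.12 N m of friction), it stays where it is left.
- screw_slot (a point): Slot centre at the top face of the brass screw head (round, 33 mm), 90 mm above the bench (20 mm above the cabinet top). Turns with the leaf: z up, x along the slot. Slot 9 mm wide, 10 mm deep, 30 mm long, open at both ends. The key's blade has about 0.3 rad of free play in it before it turns the screw.
- jamb_hole (a point): Middle of the gap between the two steel knuckles, on their hole axis, 84 mm above the bench, 50 mm from the screw axis along -x of screw_slot. y = hole axis, z up, -x away from the screw. Tubes 24 mm outside, hole 12, each 20 long; gap 38 mm. The steel plate is on the +x side, 17 mm off the axis. Fully out, the axis is 20 mm in front of the cabinet, nothing fixed below or in front.
- cabinet: Fixed grey cabinet with a white top, the jamb: 200 mm (x) by 260 mm (y), 70 mm high; origin at the centre of its underside. Its front faces -x, its yaw varies. The screw axis is at x = -70, y = 0 mm. When the leaf is fully out, jamb_hole has the cabinet's axes. It carries the steel leaf.
- flap_hole (a point): Middle of the loose flap's own knuckle, on its hole axis. Flap frame: y is the hole axis, x points from the tab to the knuckle, z up. The knuckle is a tube 24 mm outside, hole 12 mm, 30 mm long, whose axis is 12 mm above the flap's underside.
- flap_grip (a point): Grip point of the loose flap in its upright blue tab, 38 mm above the flap's underside; flap_hole is 52 mm from it along +x and 26 mm lower. Tab 40 (x) by 12 (y) mm, 6 to 56 mm above the underside: grasp it across y. Plate 80 by 78 by 6 mm, x from -45 to 35 mm. Lies flat on the bench, 0.2 kg, balanced at the tab. In the hinge its frame is parallel to jamb_hole.
- key_grip (a point): Grip point in the slot key's orange handle, on its axis, 75 mm above the blade's tip. Handle 24 x 24 mm, sides along the key's x and y, 50 to 95 mm above the tip. Below it a collar 30 mm across (45 to 50 mm above the tip) that hangs on the stand's top, a 12 mm shank and the blade. z is up the key.
- key_tip (a point): Middle of the end of the key's blade, which is 16 mm wide along the key's x, 4 mm thick along its y and 15 mm long. In the stand it is 5 mm above the bench.
- key: The slot key; origin at the blade's tip, about 0.09 kg.
- stand_hole0 (a point): Centre of the mouth of the square through hole (20 mm) in the top of the key's fixed black stand, a block 70 x 70 mm, 50 mm high. Key in the stand: its grip point is 30 mm above this.
- flap: The loose aluminium flap with the blue tab; origin at its underside below the tab's centre.
- dish: Glass dish, 110 mm across, 16 mm high. Leave alone.
- pin: Brass hinge pin, 6 mm thick, 90 mm long, lying on a strip of paper: for a colleague to put in later. Leave alone.
- dropper: White dropper bottle with orange cap, 32 mm across, 50 mm high. Leave alone.
- amber: Amber bottle, 60 mm across, 120 mm high. Leave alone.
- flask: Conical glass flask, 72 mm across, 104 mm high. Leave alone.
- tweezers: Steel tweezers 120 mm long. Leave alone.

How it is judged:
By the outcome, as a careful person would: the job done as asked, in the order asked, and still so for the second after the job is handed in, while the arm keeps its last pose, push and grip.
It also fails if it takes over 64 s, if anything falls off the work surface, if the arm or the gripper's body presses on something with over 40 N, if the wrist force passes 120 N, or if a joint passes its speed limit or range.

### The arm

A 6-joint arm with a two-finger parallel gripper is mounted at the origin on the work surface. World frame = base frame: x ahead of the robot, y to its left, z up, the work surface at z = 0. Lengths are in m, angles in degrees, forces in N, time in s.
With the tool pointing down it reaches from about 0.375 to 0.9 m from the base axis. Payload 3.1 kg.
Tool frame: the origin (TCP) lies where the fingers leave the gripper's body, on its centre line; the fingertips stand bot.tips_ahead ahead of it and the grasp point (between the pads) lies 51 mm ahead of it (bot.tips_ahead is the distance from the TCP to the fingertips, in m); z points along the fingers, x is the direction in which the jaws open and shut, and the axes are right-handed (so a half turn about z gives the same grasp; the last joint's range is limited). The gripper opens to 87 mm and grips with 3 to 60 N. Pads are 19 mm wide; open, the fingers measure 117 mm over their backs; the gripper's body (75 mm by 190 mm) begins 51 mm behind the grasp point.
Start: joints at [55.434, 30.224, 82.088, -0, 67.689, -10.227], TCP at [0.258, 0.569, 0.292] pointing down, gripper open.
Joint ranges: [-176.69, 176.69], [-43.24, 126.21], [12.49, 139.97], [-82, 262], [0, 151.66], [-163.58, 163.58]. Speed limits (degrees/s): [159.86, 159.86, 180, 180, 180, 180].

### API

Orientations are given as a 3x3 rotation matrix whose columns are the frame's x, y, z axes.
In Python, from rig import bot, vision, nets gives the robot as it stands.
- The arm moves only by the tool play_rows, never from a script. Its argument "series" is a list of rows, each an object of numbers: "tx", "ty", "tz": the shift along the world's x, y, z as a fraction of full scale; "turn": the turn about the world's z as a fraction of full scale. A call has 1 to 10 rows; each row shifts and turns the commanded pose from where the row before left it; what a row does not reach is not made up. Full scale, the value 1, is 0.8 m for a shift and 60 degrees for a turn. A row lasts 1/10 s, in which the tool goes at most 50 mm and 8.59 degrees, less where a joint would pass 70% of its speed; a pose out of reach is approached as far as the arm can. A call with a number of a shift or a turn outside -1 to 1 is refused whole. A call with a gripper value outside its range is refused whole. "gripper" is the opening, from 0 (shut) to 1 (fully open), set as the call begins (left out, the last holds). The fingers move at their own pace and stop on an object; the grip force is fixed at half the most. Time passes only in rows, so rows that do not move let the fingers close. It gives the time, the measured TCP pose, the force and the opening at its end, in the units of the state.
- bot.read_state(): the state, without advancing time (a new reading comes with each control period).
- vision.capture(name): name is "scene" or "side" or "wrist"; returns a dict with "pixels" (420x560x3 uint8, blue, green, red), "fx", "fy", "cx", "cy" (pixels), "extrinsics" (4x4, takes a point from camera to world coordinates). Camera axes: x right, y down, z forward; pixel columns grow to the right and rows downward; lengths in m; the calibration is good to about 2 mm. A picture is of the moment at which its call begins. There is no depth.
- bot.hand_in(): hands the job in, once; it reports no verdict.
Trained networks look in a picture, given as the dict that the camera call returned (one of the last four; its "shot" number tells which), for a name from the list of things; names that differ only in an ending like _2 or _b are one class to them, and where a whole thing is asked for, a point or a joint stands for the part that bears it (a point fixed in the world has none). Each returns a list of dicts, best first, with "confidence" (0 to 1); they miss things now and then, are a little off and sometimes report something else, mostly with a low value. They report only what shows in the picture. A call takes as long as a camera call.
- nets.look_for(picture, query): "at" ([column, row] as shares, 0 to 1, of the picture: columns of its width, rows of its height, amid what is visible of it).
- nets.masks_of(picture, query): "region" (420x560 bool, what is visible of it) and "at" ([column, row] as shares, 0 to 1, of the picture: columns of its width, rows of its height, amid what is visible of it).
The state is a dict: "time_s": time; "joint_positions": joint angles; "qvel": joint speeds; "tau": joint torques, N m; "position": TCP position; "tcp_rot": TCP orientation; "force": force on the tool from outside, world axes, zero at the start; "moment": the same for the moment, N m; "opening": opening from 0.0 (shut) to 1.0 (fully open).
Only numpy, scipy, OpenCV 4.12 (cv2) and the standard library are available. Lean on these libraries where they do the work, as an engineer would, in place of code of your own. Each camera call takes 0.05 s, during which the arm holds its last target.

## Working session

There is one attempt and no reset: what is moved stays moved. The work goes in short steps, Python scripts to look and compute and a tool call to move; the robot and the scene stay as the last step left them, time stands still between calls to the robot, and variables do not carry over. Pictures are saved under pics/ and viewed, and the job is handed in when it is done.

Besides the shell and the picture viewer there is one more tool, called as name([rows], argument=value, ...), one row to a line, values as JSON. play_rows: Moves the arm, as the interface text tells. Shift numbers are shares of 0.8 m and turn numbers shares of 60 degrees, none past 1 either way. Its arguments: {"type":"object","properties":{"series":{"type":"array"},"gripper":{"type":"number"}},"required":["series"]}

```bash
ls; mkdir -p pics; python3 - <<'E'
from rig import bot, vision, nets
import cv2, numpy as np
s=bot.read_state(); print({k:np.round(v,3).tolist() for k,v in s.items()}, bot.tips_ahead)
for n in ["scene","side","wrist"]:
    p=vision.capture(n); cv2.imwrite(f"pics/{n}0.png",p["pixels"]); print(n,p["fx"],p["fy"],p["cx"],p["cy"],np.round(p["extrinsics"],3).tolist())
    for q in ["screw_slot","key","flap","cabinet","stand_hole0","jamb_hole","flap_grip","key_grip","flap_hole"]:
        r=nets.look_for(p,q); print(q,[(round(d["confidence"],2),np.round(np.array(d["at"])*[560,420],1).tolist()) for d in r[:2]])
E
```

```text
pics
{'time_s': 0.0, 'joint_positions': [55.434, 30.277, 82.156, -0.001, 67.689, -10.228], 'qvel': [0.034, -0.046, 0.016, -0.013, 0.055, -0.001], 'tau': [-0.0, -44.005, -17.659, 0.063, 0.058, -0.0], 'position': [0.257, 0.569, 0.291], 'tcp_rot': [[0.412, 0.911, -0.001], [0.911, -0.412, -0.002], [-0.002, -0.0, -1.0]], 'force': [0.952, -0.594, 0.319], 'moment': [-0.056, 0.024, -0.02], 'opening': 1.0} 0.0697
scene 381.95553494804085 381.95553494804085 281.9964459489658 208.5747460411079 [[0.426, 0.748, -0.508, 1.056], [0.904, -0.363, 0.225, -0.201], [-0.016, -0.556, -0.831, 0.887], [0.0, 0.0, 0.0, 1.0]]
screw_slot [(0.72, [268.6, 222.6]), (0.16, [288.7, 252.5])]
key [(0.54, [372.5, 139.1])]
flap [(0.67, [170.8, 229.5])]
cabinet [(0.64, [287.0, 254.3]), (0.45, [274.8, 181.5])]
stand_hole0 [(0.75, [370.0, 151.6]), (0.23, [420.8, 183.4])]
jamb_hole [(0.83, [268.8, 222.2])]
flap_grip [(0.68, [169.3, 232.2])]
key_grip [(0.48, [370.0, 139.2])]
flap_hole [(0.73, [167.8, 230.4]), (0.52, [275.7, 177.7])]
side 505.0873970982992 505.0873970982992 270.739195654833 209.09861796321914 [[0.67, -0.577, 0.466, -0.028], [-0.742, -0.509, 0.436, -0.536], [-0.014, -0.638, -0.77, 1.043], [0.0, 0.0, 0.0, 1.0]]
screw_slot [(0.72, [288.0, 211.3])]
key [(0.55, [145.7, 169.6])]
flap [(0.72, [330.9, 321.9]), (0.5, [439.7, 295.5])]
cabinet [(0.71, [145.9, 170.4]), (0.65, [302.5, 202.1])]
stand_hole0 []
jamb_hole [(0.67, [289.1, 212.8])]
flap_grip [(0.72, [325.6, 320.4]), (0.31, [145.9, 168.3])]
key_grip [(0.74, [146.1, 167.6]), (0.23, [439.7, 297.9])]
flap_hole [(0.81, [326.8, 317.1])]
wrist 317.6304478099747 317.6304478099747 276.1905907027362 201.1447447347376 [[0.412, 0.869, 0.275, 0.181], [0.911, -0.393, -0.124, 0.604], [0.0, 0.302, -0.953, 0.385], [0.0, 0.0, 0.0, 1.0]]
screw_slot []
key []
flap []
cabinet []
stand_hole0 [(0.78, [197.0, 344.1])]
jamb_hole []
flap_grip []
key_grip []
flap_hole []
```

View pics/scene0.png

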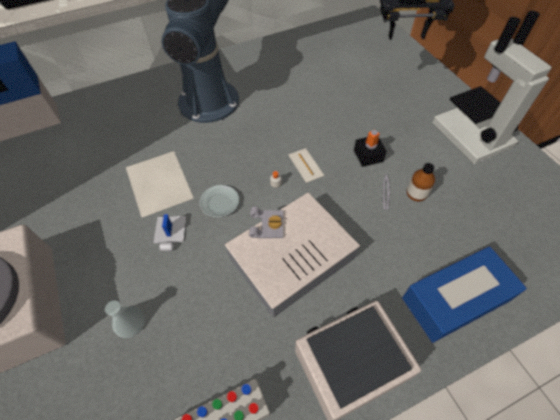

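View pics/side0.png

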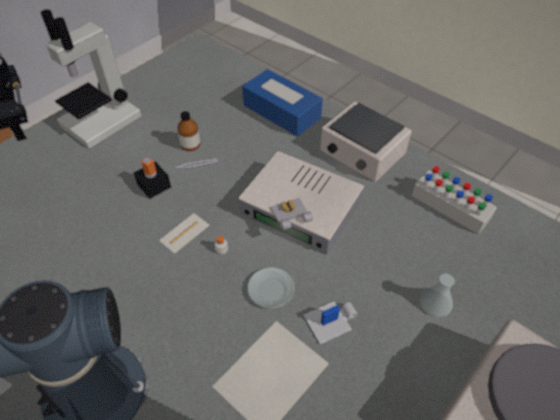

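View pics/wrist0.png

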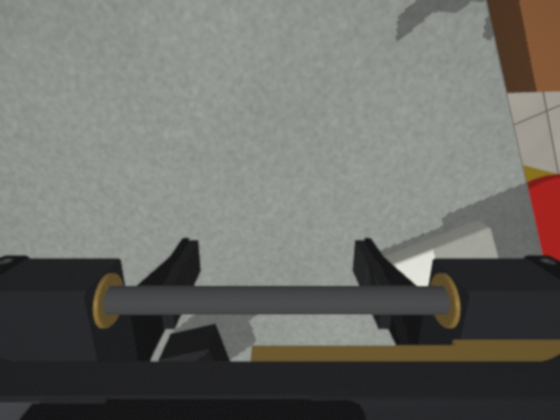

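```bash
cat > h.py <<'E'
import numpy as np, cv2
from scipy.optimize import least_squares
def proj(p,X):
    E=np.array(p["extrinsics"]);X=np.atleast_2d(X);c=(X-E[:3,3])@E[:3,:3]
    return np.c_[p["fx"]*c[:,0]/c[:,2]+p["cx"],p["fy"]*c[:,1]/c[:,2]+p["cy"]]
def ray(p,uv):
    E=np.array(p["extrinsics"]);d=np.array([(uv[0]-p["cx"])/p["fx"],(uv[1]-p["cy"])/p["fy"],1])
    return E[:3,3],E[:3,:3]@d
def plane(p,uv,z):
    o,d=ray(p,uv);return o+d*(z-o[2])/d[2]
def px(d): return np.array(d["at"])*[560,420]
def crop(p,c,r,name,s=6):
    u,v=int(c[0]),int(c[1]);im=p["pixels"][max(0,v-r):v+r,max(0,u-r):u+r]
    cv2.imwrite("pics/"+name,cv2.resize(im,None,fx=s,fy=s,interpolation=cv2.INTER_CUBIC));print(name,"origin",max(0,u-r),max(0,v-r),"scale",s)
def Rz(a): return np.array([[np.cos(a),-np.sin(a),0],[np.sin(a),np.cos(a),0],[0,0,1]])
E
python3 - <<'E'
from rig import bot, vision, nets
from h import *
S=vision.capture("scene");D=vision.capture("side")
import pickle;pickle.dump((S,D),open("sd.pkl","wb"))
for q,z,a,b in [("key_grip",.08,(370,139.2),(146.1,167.6)),("screw",.09,(275,222),(288,208)),("flapgrip",.038,(169,229),(328,318))]:
    print(q,plane(S,a,z).round(3),plane(D,b,z).round(3))
crop(S,(290,245),75,"s_cab.png",5);crop(S,(170,230),40,"s_flap.png",8);crop(S,(370,148),40,"s_key.png",8)
crop(D,(300,200),70,"d_cab.png",5);crop(D,(330,318),40,"d_flap.png",8);crop(D,(150,172),40,"d_key.png",8)
E
python3 -c "
import cv2,numpy as np
g=lambda n:cv2.resize(cv2.imread('pics/'+n),(520,520))
cv2.imwrite('pics/m1.png',np.hstack([g('s_cab.png')[:,:],g('d_cab.png')])[:, :])
cv2.imwrite('pics/m2.png',cv2.resize(np.hstack([np.vstack([g('s_flap.png'),g('s_key.png')]),np.vstack([g('d_flap.png'),g('d_key.png')])]),(600,600)))
x=cv2.imread('pics/m1.png');cv2.imwrite('pics/m1.png',cv2.resize(x,(800,400)))
"
```

```text
key_grip [0.455 0.348 0.08 ] [0.443 0.356 0.08 ]
screw [ 0.596 -0.018  0.09 ] [ 0.581 -0.025  0.09 ]
flapgrip [ 0.466 -0.263  0.038] [ 0.435 -0.268  0.038]
s_cab.png origin 215 170 scale 5
s_flap.png origin 130 190 scale 8
s_key.png origin 330 108 scale 8
d_cab.png origin 230 130 scale 5
d_flap.png origin 290 278 scale 8
d_key.png origin 110 132 scale 8
```

View pics/m1.png

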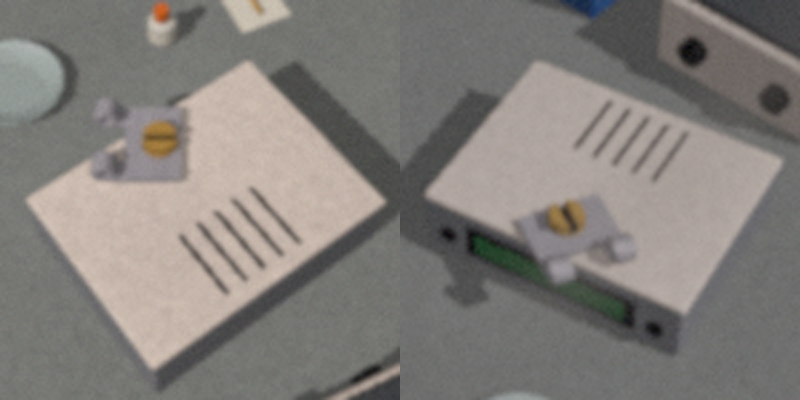

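View pics/m2.png

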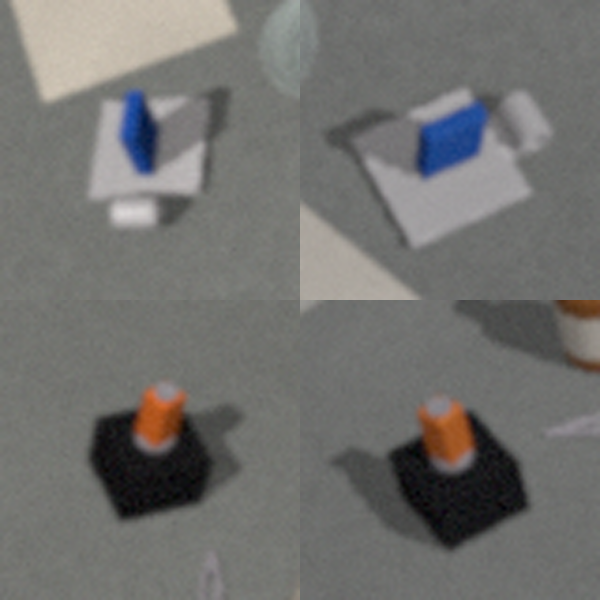

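```bash
cat > fit1.py <<'E'
import pickle
from h import *
S,D=pickle.load(open("sd.pkl","rb"))
s=lambda u,v:(215+u*.375,170+v*.375)
d=lambda u,v:(230+(u-400)*.35,130+v*.35)
# cabinet
sc=[s(25,200),s(248,60),s(386,202),s(153,370)]; dc=[d(685,312),d(425,193),d(538,60),d(783,160)]
for a,b in zip(sc,dc): print(plane(S,a,.07).round(3),plane(D,b,.07).round(3))
loc=np.array([[-.1,-.13,.07],[-.1,.13,.07],[.1,.13,.07],[.1,-.13,.07]])
def res(v): 
    W=loc@Rz(v[2]).T+[v[0],v[1],0]
    return np.r_[(proj(S,W)-sc).ravel(),(proj(D,W)-dc).ravel()]
for y0 in (0,1.5,-1.5,3):
    r=least_squares(res,[.67,0,y0],loss="soft_l1"); print("cab",r.x[:2].round(4),np.degrees(r.x[2]).round(2),r.cost.round(2))
    if r.cost<60: v=r.x;print(r.fun.round(1)); scr=Rz(v[2])@[-.07,0,.09]+[v[0],v[1],0]; print("screw",scr)
print("screw S,D", plane(S,s(160,138),.09),plane(D,d(567,216),.09), "slot ends",plane(S,s(143,139),.09),plane(S,s(177,139),.09),plane(D,d(562,204),.09),plane(D,d(574,230),.09))
# m2 300 px = 80px
f=lambda o,u,v:(o[0]+(u%300)*80/300,o[1]+(v%300)*80/300)
# key: top cap z 0.1 (5mm+95)
print("key top",plane(S,f((330,108),165,390),.1),plane(D,f((110,132),440,404),.1))
ss=[f((330,108),*q) for q in [(96,420),(190,403),(211,460),(121,520)]]
dd=[f((110,132),*q) for q in [(389,453),(475,410),(526,507),(449,549)]]
for a in ss: print("stand S",plane(S,a,.05 ).round(3))
for a in dd: print("stand D",plane(D,a,.05).round(3))
fs=[f((130,190),*q) for q in [(103,100),(208,100),(201,193),(90,198)]]
fd=[f((290,278),*q) for q in [(414,248),(531,192),(468,90),(358,145)]]
for a in fs: print("flap S",plane(S,a,.006).round(3))
for a in fd: print("flap D",plane(D,a,.006).round(3))
print("tab top S",plane(S,f((130,190),133,93),.056),plane(S,f((130,190),152,135),.056)," D",plane(D,f((290,278),421,135),.056),plane(D,f((290,278),484,105),.056))
E
python3 fit1.py
```

```text
[ 0.591 -0.151  0.07 ] [ 0.586 -0.152  0.07 ]
[0.54  0.104 0.07 ] [0.537 0.102 0.07 ]
[0.735 0.143 0.07 ] [0.731 0.14  0.07 ]
[ 0.785 -0.111  0.07 ] [ 0.78  -0.114  0.07 ]
cab [ 0.6613 -0.0043] 11.22 2.38
[-0.5 -0.8 -0.3 -0.4 -0.2 -0.3 -0.5 -0.1  0.2 -0.8 -0.  -0.5 -0.1 -1.1
  0.5 -1.3]
screw [ 0.59262812 -0.01795046  0.09      ]
cab [ 0.6613 -0.0043] 11.22 2.38
[-0.5 -0.8 -0.3 -0.4 -0.2 -0.3 -0.5 -0.1  0.2 -0.8 -0.  -0.5 -0.1 -1.1
  0.5 -1.3]
screw [ 0.59262812 -0.01795046  0.09      ]
cab [ 0.6613 -0.0043] 11.22 2.38
[-0.5 -0.8 -0.3 -0.4 -0.2 -0.3 -0.5 -0.1  0.2 -0.8 -0.  -0.5 -0.1 -1.1
  0.5 -1.3]
screw [ 0.59262812 -0.01795046  0.09      ]
cab [0.6264 0.0522] 171.34 1099.53
screw S,D [ 0.59577574 -0.01733274  0.09      ] [ 0.58736516 -0.02118246  0.09      ] slot ends [ 0.58994112 -0.03187846  0.09      ] [ 0.60357303 -0.00369903  0.09      ] [ 0.59480398 -0.00902335  0.09      ] [ 0.57947723 -0.03590308  0.09      ]
key top [0.45119746 0.35977803 0.1       ] [0.45369581 0.35806198 0.1       ]
stand S [0.417 0.328 0.05 ]
stand S [0.434 0.405 0.05 ]
stand S [0.492 0.386 0.05 ]
stand S [0.514 0.291 0.05 ]
stand D [0.422 0.394 0.05 ]
stand D [0.492 0.381 0.05 ]
stand D [0.454 0.278 0.05 ]
stand D [0.392 0.288 0.05 ]
flap S [ 0.391 -0.283  0.006]
flap S [ 0.425 -0.213  0.006]
flap S [ 0.498 -0.241  0.006]
flap S [ 0.468 -0.312  0.006]
flap D [ 0.389 -0.286  0.006]
flap D [ 0.463 -0.316  0.006]
flap D [ 0.492 -0.246  0.006]
flap D [ 0.418 -0.22   0.006]
tab top S [ 0.43246249 -0.25763323  0.056     ] [ 0.47146967 -0.25520633  0.056     ]  D [ 0.42574743 -0.25790571  0.056     ] [ 0.46535684 -0.27325775  0.056     ]
```

play_rows([
  {"tx": 0.041, "ty": -0.044},
  {"tx": 0.041, "ty": -0.044},
  {"tx": 0.041, "ty": -0.044},
  {"tx": 0.041, "ty": -0.044},
  {"tx": 0.041, "ty": -0.044},
  {"tx": 0.041, "ty": -0.044},
  {},
  {},
])

```text
invalid input
```

```bash
cat > w.py <<'E'
import sys
from rig import bot, vision, nets
from h import *
import pickle
s=bot.read_state();print(round(s["time_s"],2),np.round(s["position"],4),"yaw",np.degrees(np.arctan2(s["tcp_rot"][1][0],s["tcp_rot"][0][0])).round(2),np.round(s["force"],1),s["opening"],np.round(s["joint_positions"],1))
W=vision.capture(sys.argv[1]);n=sys.argv[2];pickle.dump(W,open(n+".pkl","wb"));cv2.imwrite("pics/"+n+".png",W["pixels"])
for q in sys.argv[3:]:
    r=nets.look_for(W,q); print(q,[(round(d["confidence"],2),px(d).round(1).tolist()) for d in r[:2]])
E
python3 w.py wrist wk1 key_grip stand_hole0
```

```text
1.6 [0.2575 0.5695 0.2923] yaw 65.66 [ 0.2  0.  -1.2] 0.9967155473622952 [ 55.4  30.2  82.1   0.   67.7 -10.2]
key_grip []
stand_hole0 [(0.96, [196.5, 346.5])]
```

View pics/wk1.png

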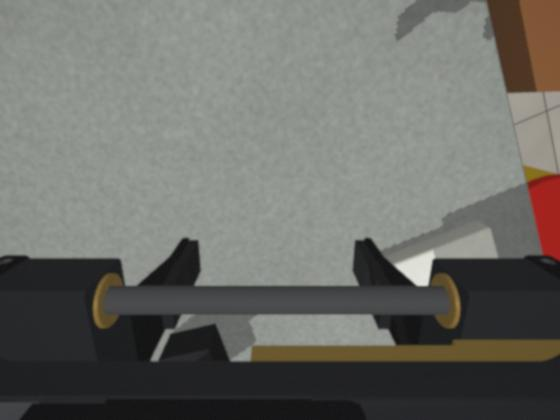

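play_rows([
  {"tx": 0.041, "ty": -0.044, "tz": 0, "turn": 0},
  {"tx": 0.041, "ty": -0.044, "tz": 0, "turn": 0},
  {"tx": 0.041, "ty": -0.044, "tz": 0, "turn": 0},
  {"tx": 0.041, "ty": -0.044, "tz": 0, "turn": 0},
  {"tx": 0.041, "ty": -0.044, "tz": 0, "turn": 0},
  {"tx": 0.041, "ty": -0.044, "tz": 0, "turn": 0},
  {"tx": 0, "ty": 0, "tz": 0, "turn": 0},
  {"tx": 0, "ty": 0, "tz": 0, "turn": 0},
])

```text
time_s: 2.55
position: [0.4551, 0.3573, 0.2922]
tcp_rot: [[0.415, 0.91, -0.001], [0.91, -0.415, 0.0], [0.0, -0.001, -1.0]]
force: [-0.6, 0.2, -0.2]
opening: 0.998
```

```bash
python3 w.py wrist wk1 key_grip stand_hole0
```

```text
2.55 [0.4551 0.3573 0.2922] yaw 65.48 [-0.6  0.2 -0.2] 0.9983712351547107 [ 27.1  26.6  88.9   0.   64.5 -38.4]
key_grip [(0.83, [275.1, 184.5])]
stand_hole0 [(0.77, [273.8, 164.3])]
```

View pics/wk1.png

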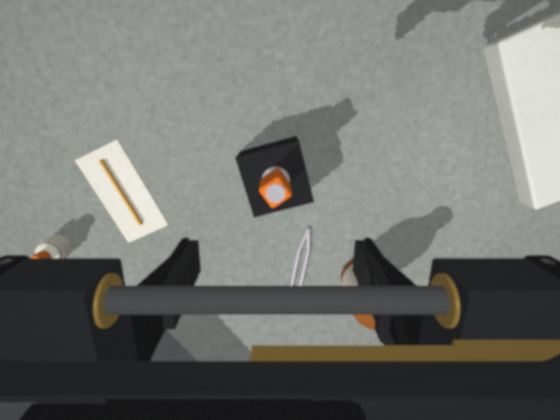

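```bash
python3 - <<'E'
import pickle
from h import *
W=pickle.load(open("wk1.pkl","rb"));crop(W,(275,178),45,"wk1c.png",8)
E
```

```text
wk1c.png origin 230 133 scale 8
```

View pics/wk1c.png

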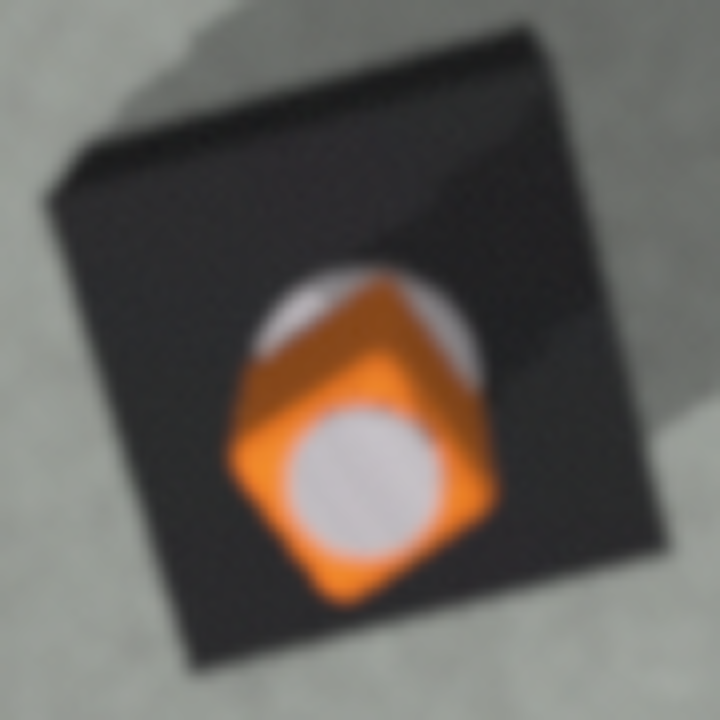

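```bash
python3 - <<'E'
import pickle
from h import *
W=pickle.load(open("wk1.pkl","rb"))
c=lambda u,v:(230+u/8-.4,133+v/8-.4)
def sq(cs,z):
    P=np.array([plane(W,c(*q),z)[:2] for q in cs]);e=np.roll(P,-1,0)-P
    print("center",P.mean(0).round(4),"sides",np.linalg.norm(e,axis=1).round(4),"yaw",np.degrees(np.arctan2(e[:,1],e[:,0])).round(1))
sq([(228,450),(385,345),(498,497),(345,608)],.1)
sq([(48,203),(545,70),(668,548),(193,668)],.05)
print(plane(W,c(362,482),.1))
E
```

```text
center [0.4525 0.3577] sides [0.0221 0.0225 0.0226 0.0237] yaw [  99.9   11.6  -77.1 -169.6]
center [0.453  0.3572] sides [0.0679 0.068  0.0684 0.0681] yaw [ 80.4  -8.8 -99.5 170.7]
[0.4530363  0.35715813 0.1       ]
```

play_rows([
  {"tx": -0.0025, "ty": 0, "tz": -0.015, "turn": -0.129},
  {"tx": 0, "ty": 0, "tz": -0.015, "turn": -0.129},
  {"tx": 0, "ty": 0, "tz": -0.0313, "turn": -0.129},
  {"tx": 0, "ty": 0, "tz": -0.035, "turn": -0.129},
  {"tx": 0, "ty": 0, "tz": -0.035, "turn": -0.129},
  {"tx": 0, "ty": 0, "tz": -0.035, "turn": -0.129},
  {"tx": 0, "ty": 0, "tz": -0.035, "turn": -0.131},
  {"tx": 0, "ty": 0, "tz": 0, "turn": 0},
  {"tx": 0, "ty": 0, "tz": 0, "turn": 0},
])

```text
time_s: 3.6
position: [0.4514, 0.3593, 0.1312]
tcp_rot: [[0.979, 0.202, -0.001], [0.202, -0.979, -0.0], [-0.001, 0.0, -1.0]]
force: [-0.4, 0.3, -0.4]
opening: 1.002
```

```bash
python3 w.py wrist wk2;python3 w.py side wk2s
```

```text
3.6 [0.4514 0.3593 0.1312] yaw 11.65 [-0.4  0.3 -0.4] 1.0015066749887818 [27.4 39.6 96.2  0.  44.3 15.8]
3.65 [0.4523 0.3594 0.1322] yaw 11.6 [-0.7 -0.4 -0. ] 0.9984032726955376 [27.4 39.5 96.1  0.  44.3 15.8]
```

View pics/wk2.png

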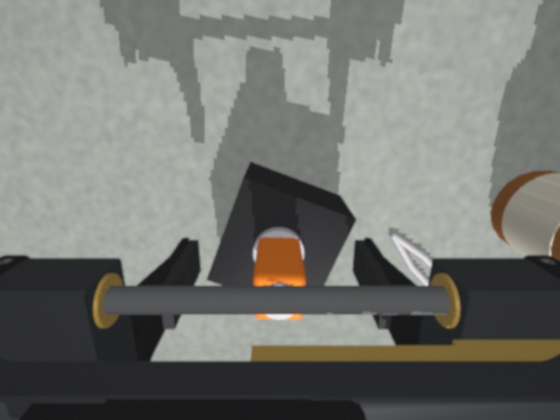

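play_rows([
  {"tx": 0, "ty": 0, "tz": 0, "turn": 0},
  {"tx": 0, "ty": 0, "tz": 0, "turn": 0},
  {"tx": 0, "ty": 0, "tz": 0, "turn": 0},
  {"tx": 0, "ty": 0, "tz": 0, "turn": 0},
  {"tx": 0, "ty": 0, "tz": 0, "turn": 0},
  {"tx": 0, "ty": 0, "tz": 0, "turn": 0},
  {"tx": 0, "ty": 0, "tz": 0, "turn": 0},
  {"tx": 0, "ty": 0, "tz": 0, "turn": 0},
], gripper=0)

```text
time_s: 4.5
position: [0.4523, 0.3582, 0.1311]
tcp_rot: [[0.98, 0.197, -0.0], [0.197, -0.98, -0.0], [-0.0, 0.0, -1.0]]
force: [0.2, 0.4, 0.2]
opening: 0.357
```

```bash
python3 w.py wrist wk3
```

```text
4.5 [0.4523 0.3582 0.1311] yaw 11.36 [0.2 0.4 0.2] 0.35673953929093194 [27.3 39.6 96.2  0.  44.2 15.9]
```

View pics/wk3.png

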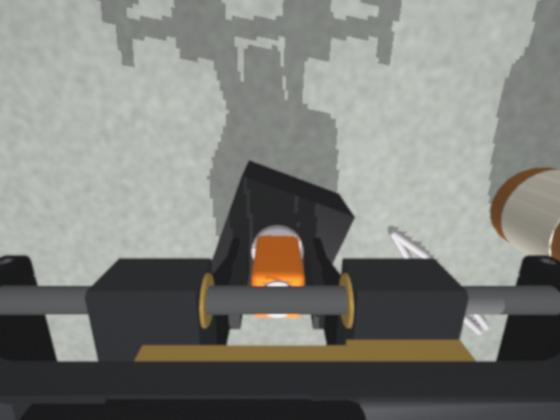

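play_rows([
  {"tx": 0, "ty": 0, "tz": 0, "turn": 0},
  {"tx": 0, "ty": 0, "tz": 0, "turn": 0},
  {"tx": 0, "ty": 0, "tz": 0, "turn": 0},
  {"tx": 0, "ty": 0, "tz": 0, "turn": 0},
])

```text
time_s: 4.95
position: [0.4523, 0.3583, 0.1311]
tcp_rot: [[0.98, 0.197, -0.0], [0.197, -0.98, -0.0], [-0.0, 0.0, -1.0]]
force: [0.5, -0.2, -0.0]
opening: 0.272
```

```bash
python3 w.py wrist wk3
```

```text
4.95 [0.4523 0.3583 0.1311] yaw 11.36 [ 0.5 -0.2 -0. ] 0.27217101929457566 [27.3 39.6 96.2 -0.  44.2 15.9]
```

play_rows([
  {"tx": 0, "ty": 0, "tz": 0.03, "turn": 0},
  {"tx": 0, "ty": 0, "tz": 0.04, "turn": 0},
  {"tx": 0, "ty": 0, "tz": 0.04, "turn": 0},
  {"tx": 0, "ty": 0, "tz": 0.04, "turn": 0},
  {"tx": 0, "ty": 0, "tz": 0, "turn": 0},
  {"tx": 0, "ty": 0, "tz": 0, "turn": 0},
])

```text
time_s: 5.6
position: [0.4522, 0.3582, 0.2517]
tcp_rot: [[0.98, 0.197, 0.001], [0.197, -0.98, 0.0], [0.001, -0.0, -1.0]]
force: [-1.0, -0.2, -0.5]
opening: 0.266
```

```bash
python3 w.py wrist wk4; python3 w.py side wk4s;python3 - <<'E'
import pickle
from h import *
W=pickle.load(open("wk4.pkl","rb"));crop(W,(278,250),75,"wk4c.png",5)
W=pickle.load(open("wk4s.pkl","rb"));crop(W,proj(W,[[.453,.357,.15]])[0],40,"wk4sc.png",8)
E
```

```text
5.6 [0.4522 0.3582 0.2517] yaw 11.37 [-1.  -0.2 -0.5] 0.26646414050210077 [27.3 29.4 91.5 -0.  59.  15.9]
5.65 [0.4516 0.3579 0.2505] yaw 11.36 [ 0.1 -0.1 -0.6] 0.27699794436151204 [27.3 29.5 91.6 -0.  59.  15.9]
wk4c.png origin 203 175 scale 5
wk4sc.png origin 103 106 scale 8
```

View pics/wk4c.png

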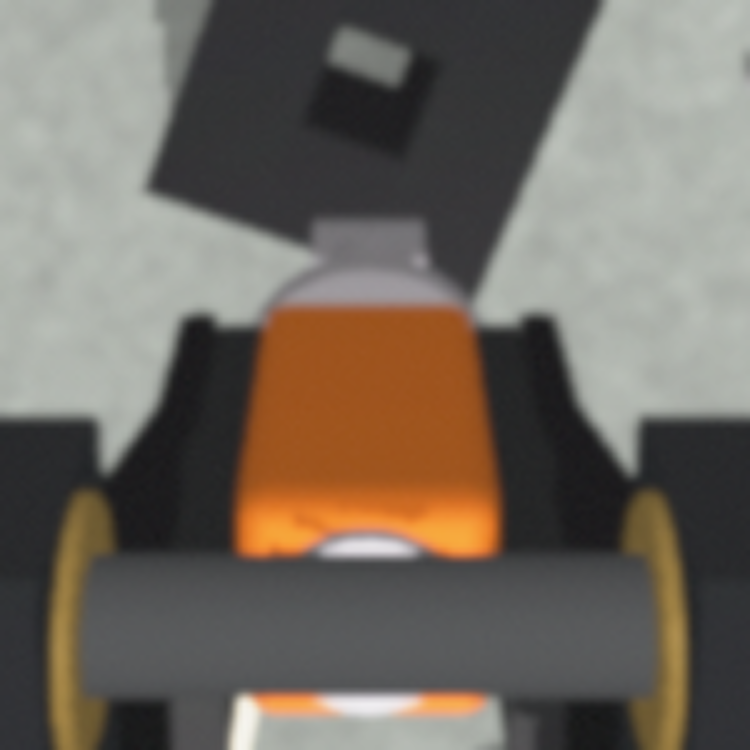

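View pics/wk4sc.png

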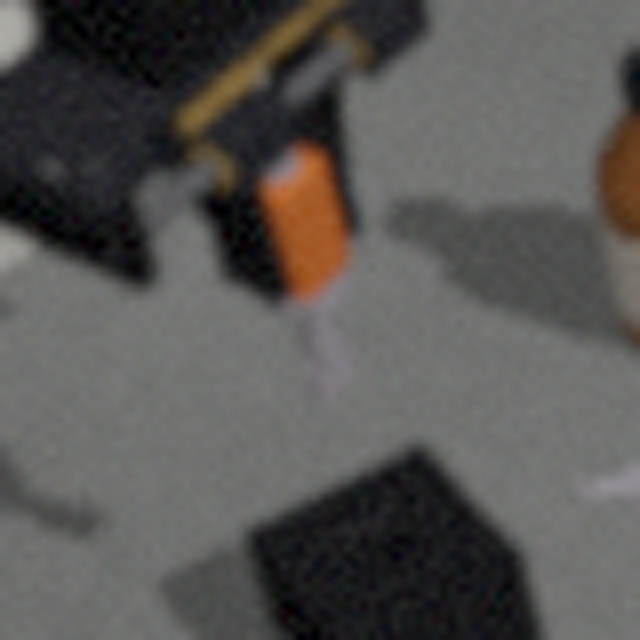

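```bash
python3 - <<'E'
import pickle
from h import *
W=pickle.load(open("wk4.pkl","rb"))
c=lambda u,v:(203+u/5-.4,175+v/5-.4)
P=np.array([plane(W,c(*q),.05)[:2] for q in [(340,22),(440,60),(402,157),(303,122)]]);e=np.roll(P,-1,0)-P
print(P.mean(0),np.linalg.norm(e,axis=1),np.degrees(np.arctan2(e[:,1],e[:,0])))
# tip
E=W["extrinsics"];R=np.array([[.98,.197,0],[.197,-.98,0],[0,0,-1]])
for tz in (.1255,):
  t=plane(W,c(370,218),tz);print("tip",t,"cam",E[:3,3],(R.T@(t-[.4520,.358,.251])))
  for q in[(315,218),(425,218)]:print(plane(W,c(*q),tz))
E
```

```text
[0.45295724 0.35736059] [0.02056098 0.02088506 0.02056766 0.0212263 ] [ -9.9691906  -98.68268527 170.98192444  81.2862591 ]
tip [0.45214953 0.3594685  0.1255    ] cam [0.4354424  0.44032537 0.34476287] [ 0.00043584 -0.00140967  0.1255    ]
[0.44420648 0.35787119 0.1255    ]
[0.4600929  0.36106588 0.1255    ]
```

play_rows([
  {"tx": 0.022, "ty": -0.0493, "tz": 0, "turn": 0.0867},
  {"tx": 0.022, "ty": -0.0493, "tz": 0, "turn": 0.0867},
  {"tx": 0.022, "ty": -0.0493, "tz": 0, "turn": 0.0867},
  {"tx": 0.022, "ty": -0.0493, "tz": 0, "turn": 0.0867},
  {"tx": 0.022, "ty": -0.0493, "tz": 0, "turn": 0.0867},
  {"tx": 0.022, "ty": -0.0493, "tz": 0, "turn": 0.0867},
  {"tx": 0.022, "ty": -0.0493, "tz": 0, "turn": 0.0867},
  {"tx": 0.022, "ty": -0.0493, "tz": 0, "turn": 0.0867},
  {"tx": 0.022, "ty": -0.0493, "tz": 0, "turn": 0.0867},
  {"tx": 0.022, "ty": -0.0493, "tz": 0, "turn": 0.0867},
])

```text
time_s: 6.7
position: [0.6279, -0.0377, 0.2489]
tcp_rot: [[0.445, 0.896, -0.004], [0.896, -0.445, 0.001], [-0.001, -0.004, -1.0]]
force: [0.8, 0.4, -0.7]
opening: 0.267
```

play_rows([
  {"tx": 0, "ty": 0, "tz": 0, "turn": 0},
  {"tx": 0, "ty": 0, "tz": 0, "turn": 0},
  {"tx": 0, "ty": 0, "tz": 0, "turn": 0},
])

```text
time_s: 7.0
position: [0.6271, -0.0352, 0.2496]
tcp_rot: [[0.448, 0.894, -0.004], [0.894, -0.448, 0.001], [-0.001, -0.004, -1.0]]
force: [-0.1, 0.3, -1.5]
opening: 0.269
```

```bash
python3 w.py wrist wk5 screw_slot;python3 - <<'E'
import pickle
from h import *
W=pickle.load(open("wk5.pkl","rb"));crop(W,(278,190),75,"wk5c.png",5)
E
```

```text
7.0 [ 0.6271 -0.0352  0.2496] yaw 63.37 [-0.1  0.3 -1.5] 0.26875627493974324 [-13.4  33.3  83.9   0.   63.1 -76.8]
screw_slot [(0.84, [258.3, 154.0])]
wk5c.png origin 203 115 scale 5
```

View pics/wk5.png

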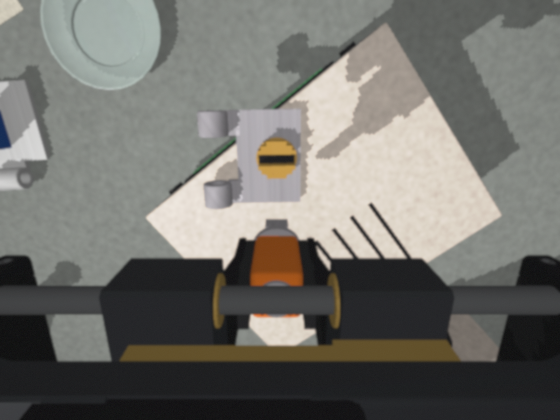

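View pics/wk5c.png

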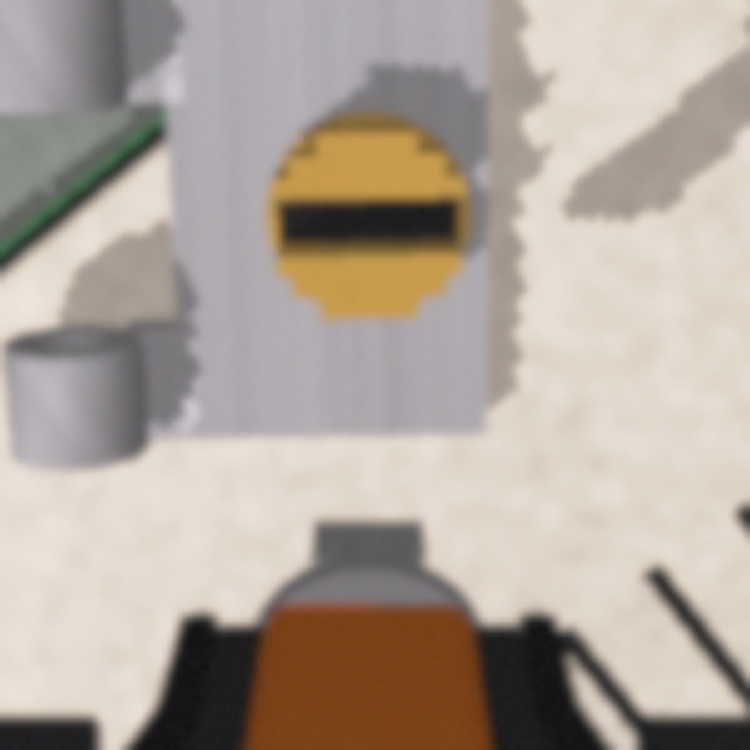

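```bash
python3 - <<'E'
import pickle
from h import *
W=pickle.load(open("wk5.pkl","rb"))
c=lambda u,v:(203+u/5-.4,115+v/5-.4)
P=lambda u,v,z:plane(W,c(u,v),z)
for v in (203,226,247,255): print(v,P(369,v,.09))
a,b=P(281,226,.09),P(457,226,.09);print(np.degrees(np.arctan2(*(b-a)[[1,0]])),np.linalg.norm(b-a))
a,b=P(281,203,.09),P(457,203,.09);print(np.degrees(np.arctan2(*(b-a)[[1,0]])))
print("head",P(270,226,.09),P(470,226,.09),P(369,128,.09),P(369,320,.09))
z=.2496-.126;print("tip front edge",P(369,522,z),P(315,522,z),P(422,522,z))
E=W["extrinsics"];x,y=E[:3,0],E[:3,1];print(E.round(4))
E
```

```text
203 [ 0.58876123 -0.01575654  0.09      ]
226 [ 0.5920673  -0.01741173  0.09      ]
247 [ 0.59511107 -0.01893559  0.09      ]
255 [ 0.59627698 -0.0195193   0.09      ]
63.39815313665614 0.028226622180342803
63.39779769325211
head [ 0.58495737 -0.03160879  0.09      ] [ 0.59932048 -0.00292863  0.09      ] [ 0.57817645 -0.01045727  0.09      ] [ 0.60588297 -0.02432854  0.09      ]
tip front edge [ 0.62606378 -0.03443977  0.1236    ] [ 0.62250218 -0.04155306  0.1236    ] [ 0.62955932 -0.02745842  0.1236    ]
[[ 4.479e-01  8.536e-01  2.662e-01  5.525e-01]
 [ 8.941e-01 -4.274e-01 -1.338e-01  2.300e-03]
 [-4.000e-04  2.979e-01 -9.546e-01  3.430e-01]
 [ 0.000e+00  0.000e+00  0.000e+00  1.000e+00]]
```

play_rows([
  {"tx": -0.0223, "ty": 0.0112, "tz": 0, "turn": 0},
  {"tx": -0.0223, "ty": 0.0112, "tz": -0.0125, "turn": 0},
  {"tx": 0, "ty": 0, "tz": -0.0125, "turn": 0},
  {"tx": 0, "ty": 0, "tz": 0, "turn": 0},
  {"tx": 0, "ty": 0, "tz": 0, "turn": 0},
])

```text
time_s: 7.6
position: [0.5936, -0.0181, 0.2313]
tcp_rot: [[0.447, 0.894, 0.001], [0.894, -0.447, -0.0], [0.0, 0.001, -1.0]]
force: [0.1, -0.4, -1.1]
opening: 0.273
```

```bash
python3 w.py wrist wk6;python3 - <<'E'
import pickle
from h import *
W=pickle.load(open("wk6.pkl","rb"));crop(W,(278,210),50,"wk6c.png",7)
E
```

```text
7.6 [ 0.5936 -0.0181  0.2313] yaw 63.42 [ 0.1 -0.4 -1.1] 0.2732792459119842 [-12.5  32.1  90.1  -0.   57.7 -75.9]
wk6c.png origin 228 160 scale 7
```

View pics/wk6c.png

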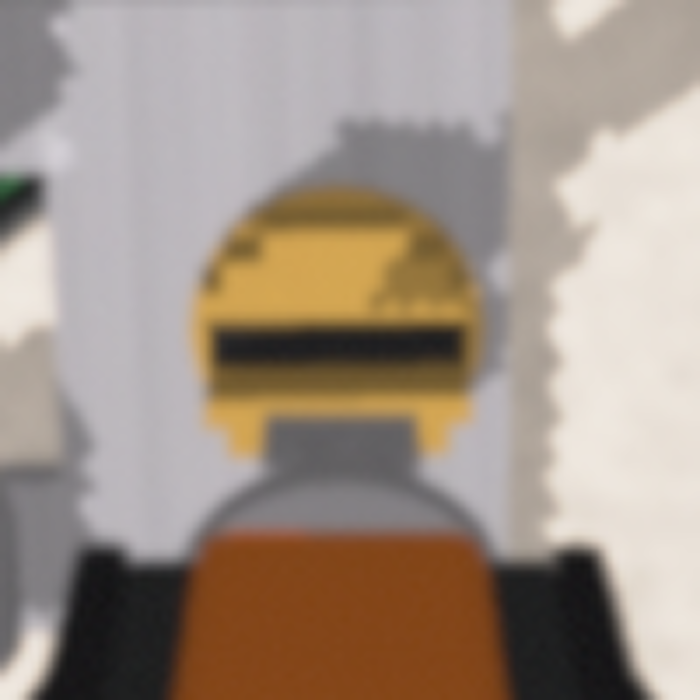

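```bash
python3 - <<'E'
import pickle
from h import *
W=pickle.load(open("wk6.pkl","rb"))
c=lambda u,v:(228+u/7-.43,160+v/7-.43)
P=lambda u,v,z:plane(W,c(u,v),z)
for v in (325,359,393): print(P(339,v,.09))
y=np.array([.894,-.447,0])
for z in (.2296-.126,.2313-.126):print(P(341,418,z)+.002*y)
E
```

```text
[ 0.58863067 -0.0156037   0.09      ]
[ 0.59220936 -0.0173937   0.09      ]
[ 0.59582336 -0.01920136  0.09      ]
[ 0.59574272 -0.01891871  0.1036    ]
[ 0.59516153 -0.01862923  0.1053    ]
```

play_rows([
  {"tx": -0.003, "ty": 0.0015, "tz": 0, "turn": 0},
  {"tx": 0, "ty": 0, "tz": -0.005, "turn": 0},
  {"tx": 0, "ty": 0, "tz": -0.006, "turn": 0},
  {"tx": 0, "ty": 0, "tz": -0.005, "turn": 0},
  {"tx": 0, "ty": 0, "tz": 0, "turn": 0},
  {"tx": 0, "ty": 0, "tz": 0, "turn": 0},
])

```text
time_s: 8.25
position: [0.5902, -0.0171, 0.2181]
tcp_rot: [[0.448, 0.894, -0.0], [0.894, -0.448, 0.0], [-0.0, -0.0, -1.0]]
force: [0.4, 0.0, -1.2]
opening: 0.271
```

```bash
python3 w.py wrist wk7;python3 - <<'E'
import pickle
from h import *
W=pickle.load(open("wk7.pkl","rb"));crop(W,(278,220),50,"wk7c.png",7)
E
```

```text
8.25 [ 0.5902 -0.0171  0.2181] yaw 63.37 [ 0.4  0.  -1.2] 0.2705131141884583 [-12.5  32.9  91.2  -0.   56.  -75.9]
wk7c.png origin 228 170 scale 7
```

View pics/wk7c.png

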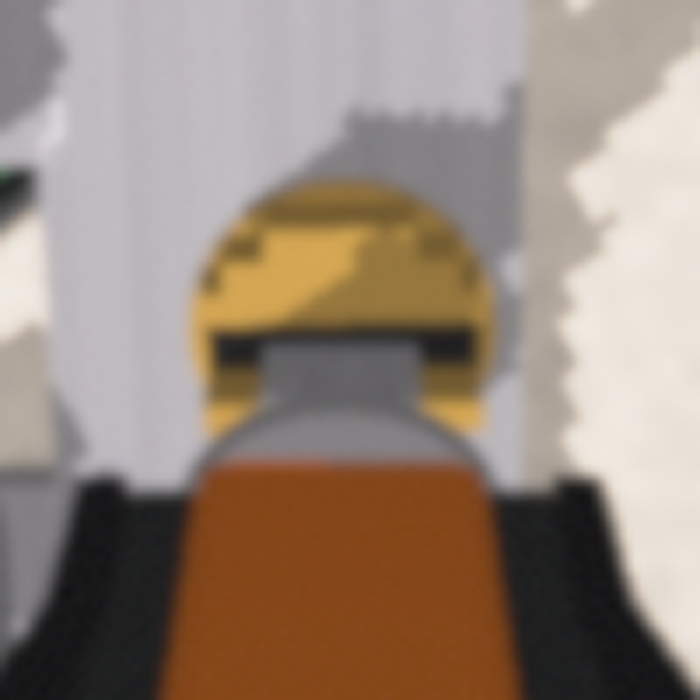

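play_rows([
  {"tx": 0, "ty": 0, "tz": -0.0055, "turn": 0},
  {"tx": 0, "ty": 0, "tz": -0.0055, "turn": 0},
  {"tx": 0, "ty": 0, "tz": 0, "turn": 0},
  {"tx": 0, "ty": 0, "tz": 0, "turn": 0},
])

```text
time_s: 8.7
position: [0.5901, -0.017, 0.2093]
tcp_rot: [[0.448, 0.894, -0.001], [0.894, -0.448, 0.0], [-0.0, -0.001, -1.0]]
force: [0.7, 0.2, -0.6]
opening: 0.273
```

```bash
python3 w.py wrist wk8;python3 - <<'E'
import pickle
from h import *
W=pickle.load(open("wk8.pkl","rb"));crop(W,(278,220),50,"wk8c.png",7)
E
```

```text
8.7 [ 0.5901 -0.017   0.2093] yaw 63.38 [ 0.7  0.2 -0.6] 0.27255331623926954 [-12.5  33.6  91.6  -0.   54.9 -75.9]
wk8c.png origin 228 170 scale 7
```

View pics/wk8c.png

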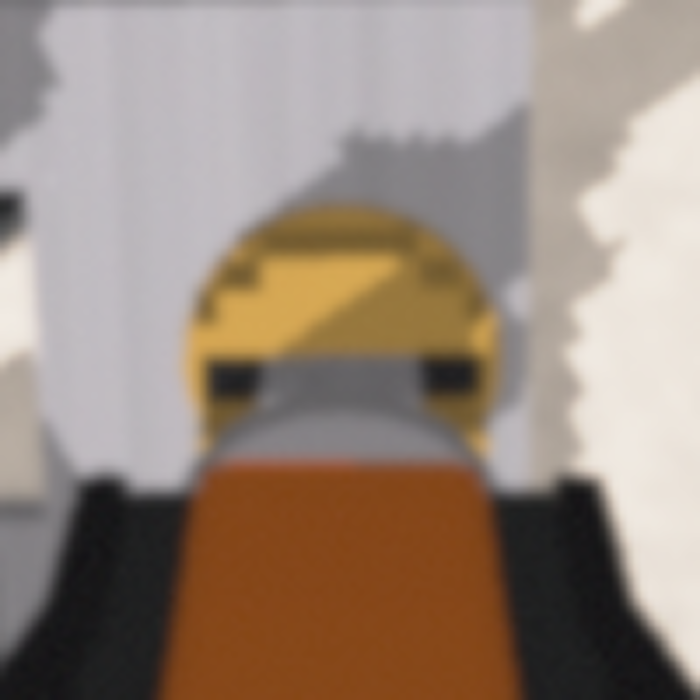

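play_rows([
  {"tx": 0.00015, "ty": 0.00015, "tz": 0, "turn": -0.1},
  {"tx": 0.00015, "ty": 0.00015, "tz": 0, "turn": -0.1},
  {"tx": 0.00015, "ty": 0.00015, "tz": 0, "turn": -0.1},
  {"tx": 0.00015, "ty": 0.00015, "tz": 0, "turn": -0.1},
  {"tx": 0.00015, "ty": 0.00015, "tz": 0, "turn": -0.1},
])

```text
time_s: 9.25
position: [0.5913, -0.0168, 0.2099]
tcp_rot: [[0.837, 0.547, 0.001], [0.547, -0.837, -0.001], [0.0, 0.002, -1.0]]
force: [0.4, -0.7, -1.1]
opening: 0.271
```

```bash
python3 w.py wrist wk9;python3 -c "
from rig import bot;print(bot.read_state()['moment'])"
```

```text
9.25 [ 0.5913 -0.0168  0.2099] yaw 33.18 [ 0.4 -0.7 -1.1] 0.27065607863766283 [-12.4  33.6  91.4  -0.1  54.9 -45.6]
[-0.32918905 -0.09433783  0.08667325]
```

View pics/wk9.png

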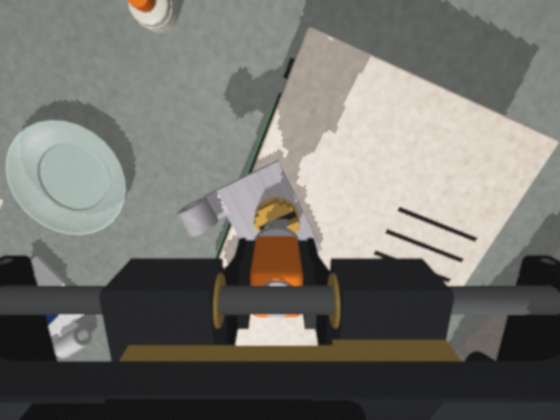

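play_rows([
  {"tx": 0.00015, "ty": 0.00015, "tz": 0, "turn": -0.1},
  {"tx": 0.00015, "ty": 0.00015, "tz": 0, "turn": -0.1},
  {"tx": 0.00015, "ty": 0.00015, "tz": 0, "turn": -0.1},
  {"tx": 0.00015, "ty": 0.00015, "tz": 0, "turn": -0.1},
  {"tx": 0.00015, "ty": 0.00015, "tz": 0, "turn": -0.1},
  {"tx": 0.00015, "ty": 0.00015, "tz": 0, "turn": -0.08},
  {"tx": 0, "ty": 0, "tz": 0, "turn": 0},
  {"tx": 0, "ty": 0, "tz": 0, "turn": 0},
])

```text
time_s: 10.1
position: [0.592, -0.0163, 0.2099]
tcp_rot: [[1.0, -0.022, 0.001], [-0.022, -1.0, -0.001], [0.001, 0.001, -1.0]]
force: [0.9, -2.2, -1.1]
opening: 0.274
```

```bash
python3 w.py wrist wk10;python3 w.py scene wk10s; python3 -c "
from rig import bot;print(bot.read_state()['moment'])
import pickle
from h import *
W=pickle.load(open('wk10s.pkl','rb'));crop(W,(280,215),45,'wk10sc.png',8)"
```

```text
10.1 [ 0.592  -0.0163  0.2099] yaw -1.24 [ 0.9 -2.2 -1.1] 0.2743266782098524 [-12.4  33.7  91.3  -0.1  54.9 -11.1]
10.15 [ 0.592  -0.0163  0.2099] yaw -1.27 [ 1.4 -2.8 -1.3] 0.27629451849730996 [-12.4  33.7  91.3  -0.1  54.9 -11. ]
[-0.80998312 -0.06937806  0.10375129]
wk10sc.png origin 235 170 scale 8
```

View pics/wk10.png

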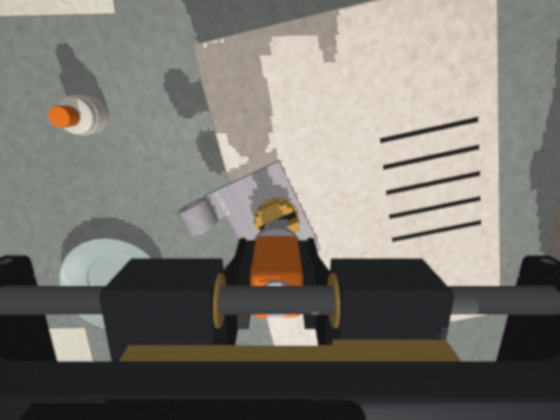

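View pics/wk10sc.png

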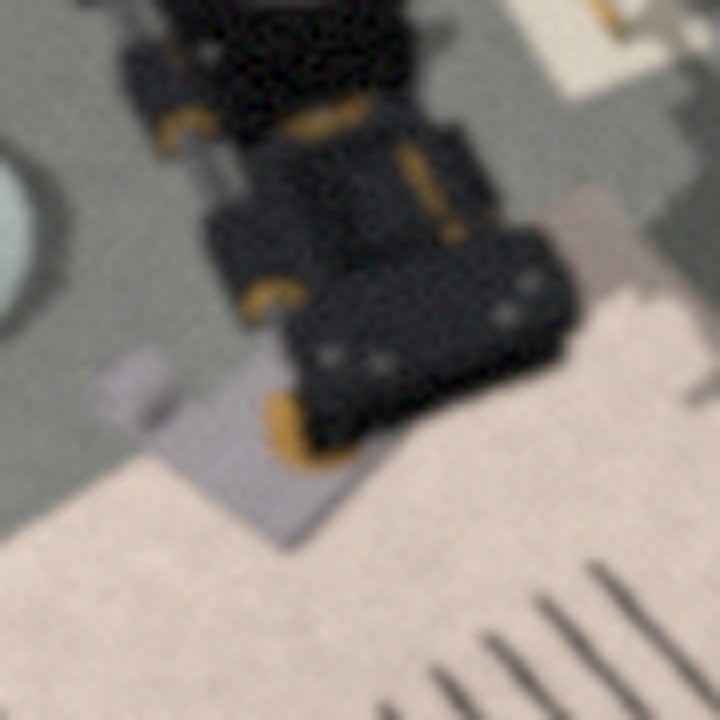

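play_rows([
  {"tx": 0, "ty": 0, "tz": 0, "turn": -0.08},
  {"tx": 0, "ty": 0, "tz": 0, "turn": -0.08},
  {"tx": 0, "ty": 0, "tz": 0, "turn": -0.06},
  {"tx": 0, "ty": 0, "tz": 0, "turn": 0},
  {"tx": 0, "ty": 0, "tz": 0, "turn": 0},
])

```text
time_s: 10.7
position: [0.5922, -0.0162, 0.2099]
tcp_rot: [[0.968, -0.25, 0.002], [-0.25, -0.968, -0.001], [0.002, 0.001, -1.0]]
force: [0.6, -4.5, -1.2]
opening: 0.279
```

```bash
python3 w.py wrist wk11;python3 -c "
from rig import bot;print(bot.read_state()['moment'])
import pickle
from h import *
W=pickle.load(open('wk11.pkl','rb'));crop(W,(260,200),75,'wk11c.png',5)"
```

```text
10.7 [ 0.5922 -0.0162  0.2099] yaw -14.49 [ 0.6 -4.5 -1.2] 0.2789575247407934 [-12.4  33.7  91.3  -0.1  54.9   2.2]
[-1.0343207  -0.26404176  0.12394516]
wk11c.png origin 185 125 scale 5
```

View pics/wk11c.png

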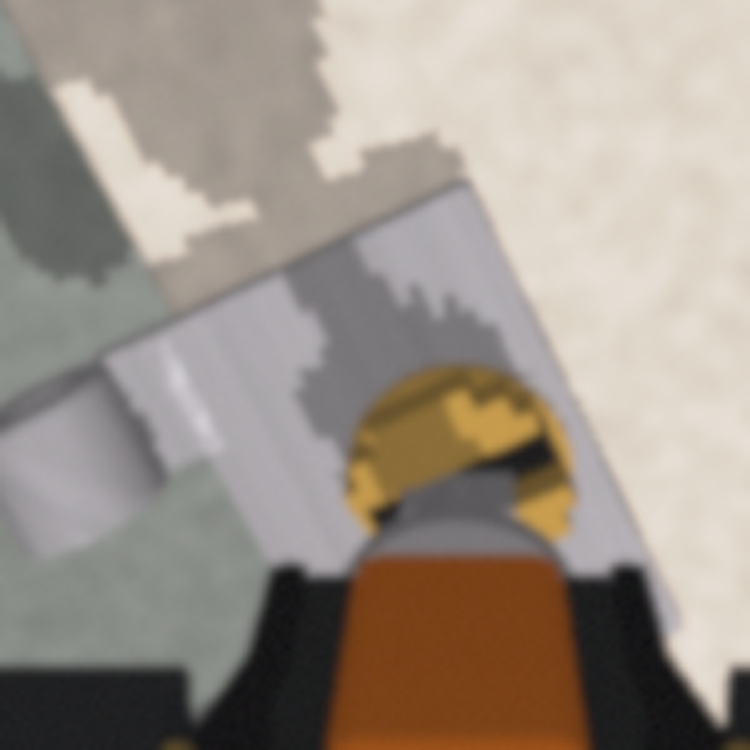

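```bash
python3 - <<'E'
import pickle
from h import *
W=pickle.load(open("wk11.pkl","rb"))
c=lambda q:(185+q[0]/5-.4,125+q[1]/5-.4)
def yaw(a,b,z): d=plane(W,c(b),z)-plane(W,c(a),z);return np.degrees(np.arctan2(d[1],d[0])).round(2),np.linalg.norm(d).round(4)
for z in (.075,.085):print(yaw((105,350),(465,182),z),yaw((675,630),(470,190),z))
print(yaw((170,302),(55,92),.07), yaw((170,302),(0,-5),.07))
E
```

```text
(np.float64(10.74), np.float64(0.0595)) (np.float64(100.39), np.float64(0.0776))
(np.float64(10.74), np.float64(0.0569)) (np.float64(100.39), np.float64(0.0742))
(np.float64(100.95), np.float64(0.0349)) (np.float64(101.22), np.float64(0.0502))
```

play_rows([
  {"tx": 0, "ty": 0, "tz": 0, "turn": -0.05},
  {"tx": 0, "ty": 0, "tz": 0, "turn": 0},
  {"tx": 0, "ty": 0, "tz": 0, "turn": 0},
])

```text
time_s: 11.05
position: [0.5921, -0.0162, 0.2098]
tcp_rot: [[0.954, -0.301, 0.001], [-0.301, -0.954, -0.001], [0.002, 0.001, -1.0]]
force: [1.3, -5.5, -0.8]
opening: 0.277
```

```bash
python3 w.py wrist wk12;python3 -c "
from rig import bot;print(bot.read_state()['moment'])
import pickle
from h import *
W=pickle.load(open('wk12.pkl','rb'));crop(W,(260,200),75,'wk12c.png',5)"
```

```text
11.05 [ 0.5921 -0.0162  0.2098] yaw -17.5 [ 1.3 -5.5 -0.8] 0.27747047176451267 [-12.4  33.7  91.3  -0.1  54.9   5.2]
[-1.24878223 -0.39795901  0.14846027]
wk12c.png origin 185 125 scale 5
```

View pics/wk12c.png

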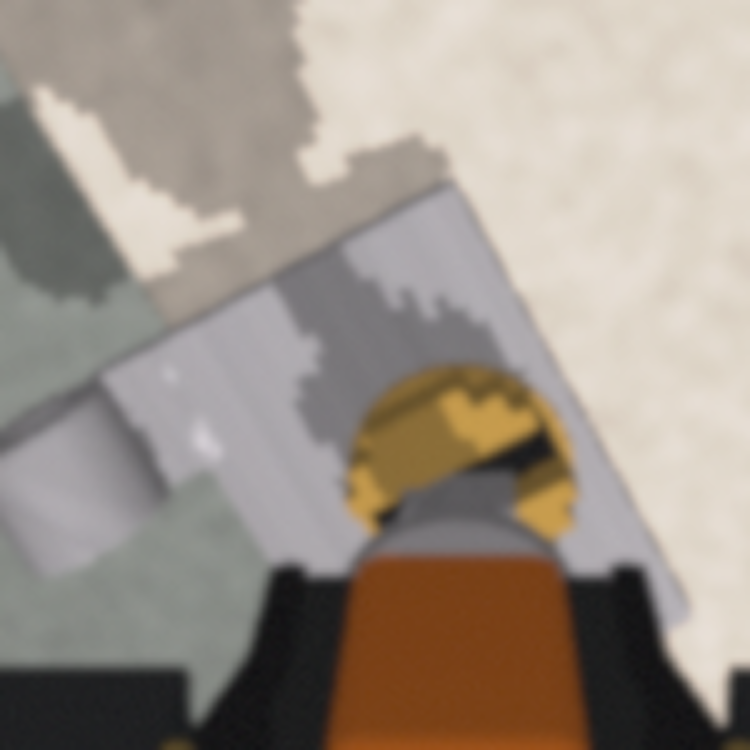

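play_rows([
  {"tx": 0, "ty": 0, "tz": 0, "turn": 0.125},
  {"tx": 0, "ty": 0, "tz": 0, "turn": 0.125},
  {"tx": 0, "ty": 0, "tz": 0, "turn": 0},
  {"tx": 0, "ty": 0, "tz": 0.01, "turn": 0},
  {"tx": 0, "ty": 0, "tz": 0.025, "turn": 0},
  {"tx": 0, "ty": 0, "tz": 0.03, "turn": 0},
  {"tx": 0, "ty": 0, "tz": 0, "turn": 0},
])

```text
time_s: 11.8
position: [0.5923, -0.0147, 0.2646]
tcp_rot: [[0.999, -0.048, 0.004], [-0.048, -0.999, 0.001], [0.004, -0.002, -1.0]]
force: [0.5, -0.3, -1.0]
opening: 0.273
```

```bash
python3 w.py wrist wk13
```

```text
11.8 [ 0.5923 -0.0147  0.2646] yaw -2.73 [ 0.5 -0.3 -1. ] 0.27319879823843557 [-12.3  29.5  88.7   0.1  61.6  -9.6]
```

View pics/wk13.png

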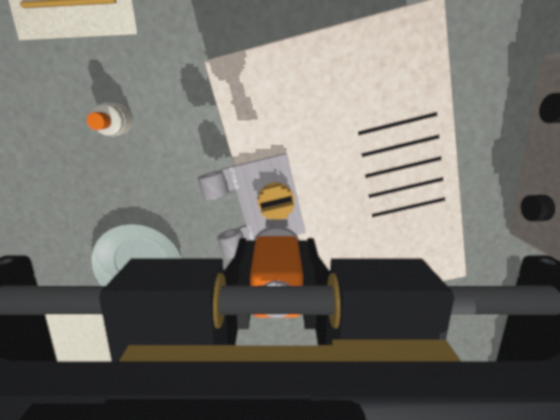

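play_rows([
  {"tx": -0.0175, "ty": 0.0466, "tz": 0, "turn": 0.0233},
  {"tx": -0.0175, "ty": 0.0466, "tz": 0, "turn": 0.0233},
  {"tx": -0.0175, "ty": 0.0466, "tz": 0, "turn": 0.0233},
  {"tx": -0.0175, "ty": 0.0466, "tz": 0, "turn": 0.0233},
  {"tx": -0.0175, "ty": 0.0466, "tz": 0, "turn": 0.0233},
  {"tx": -0.0175, "ty": 0.0466, "tz": 0, "turn": 0.0233},
  {"tx": -0.0175, "ty": 0.0466, "tz": 0, "turn": 0.0233},
  {"tx": -0.0175, "ty": 0.0466, "tz": 0, "turn": 0.0233},
  {"tx": -0.0175, "ty": 0.0466, "tz": 0, "turn": 0.0233},
  {"tx": -0.0175, "ty": 0.0466, "tz": 0, "turn": 0.0233},
])

```text
time_s: 12.85
position: [0.4491, 0.3583, 0.2601]
tcp_rot: [[0.98, 0.197, -0.005], [0.197, -0.98, -0.001], [-0.005, 0.0, -1.0]]
force: [0.9, 0.4, -0.9]
opening: 0.273
```

play_rows([
  {"tx": 0, "ty": 0, "tz": -0.025, "turn": 0},
  {"tx": 0, "ty": 0, "tz": -0.025, "turn": 0},
  {"tx": 0, "ty": 0, "tz": 0, "turn": 0},
  {"tx": 0, "ty": 0, "tz": 0, "turn": 0},
])

```text
time_s: 13.25
position: [0.4505, 0.3568, 0.2206]
tcp_rot: [[0.981, 0.196, -0.004], [0.196, -0.981, -0.001], [-0.004, 0.0, -1.0]]
force: [-0.5, 0.8, -0.5]
opening: 0.276
```

```bash
python3 w.py wrist wk14;python3 w.py scene sc14;python3 -c "
import pickle
from h import *
W=pickle.load(open('wk14.pkl','rb'));crop(W,(278,200),60,'wk14c.png',6)
W=pickle.load(open('sc14.pkl','rb'));crop(W,(280,225),50,'sc14c.png',8)"
```

```text
13.25 [0.4505 0.3568 0.2206] yaw 11.32 [-0.5  0.8 -0.5] 0.2756539585096562 [27.2 31.7 93.3  0.  55.2 15.9]
13.3 [0.4513 0.357  0.2215] yaw 11.31 [ 0.3  0.3 -0.1] 0.2739544176716347 [27.2 31.7 93.2  0.  55.2 15.9]
wk14c.png origin 218 140 scale 6
sc14c.png origin 230 175 scale 8
```

View pics/wk14c.png

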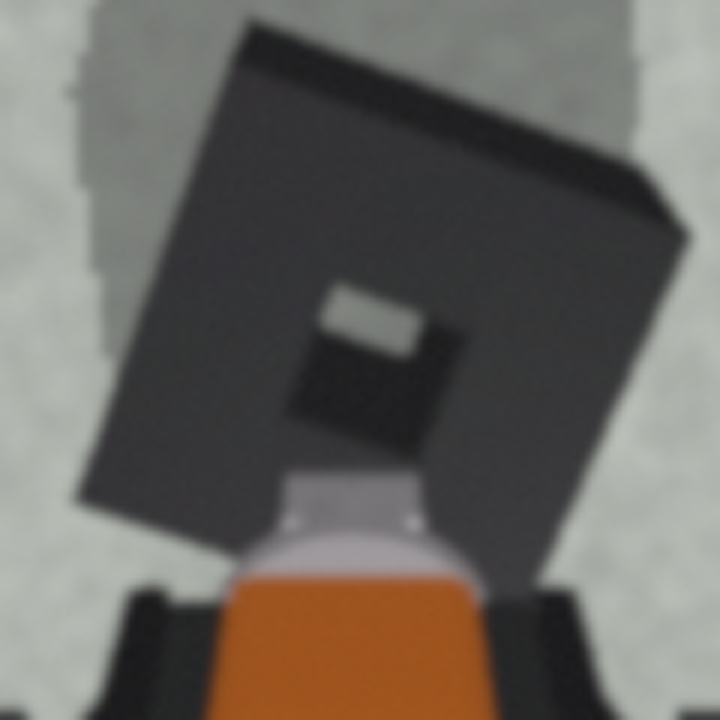

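View pics/sc14c.png

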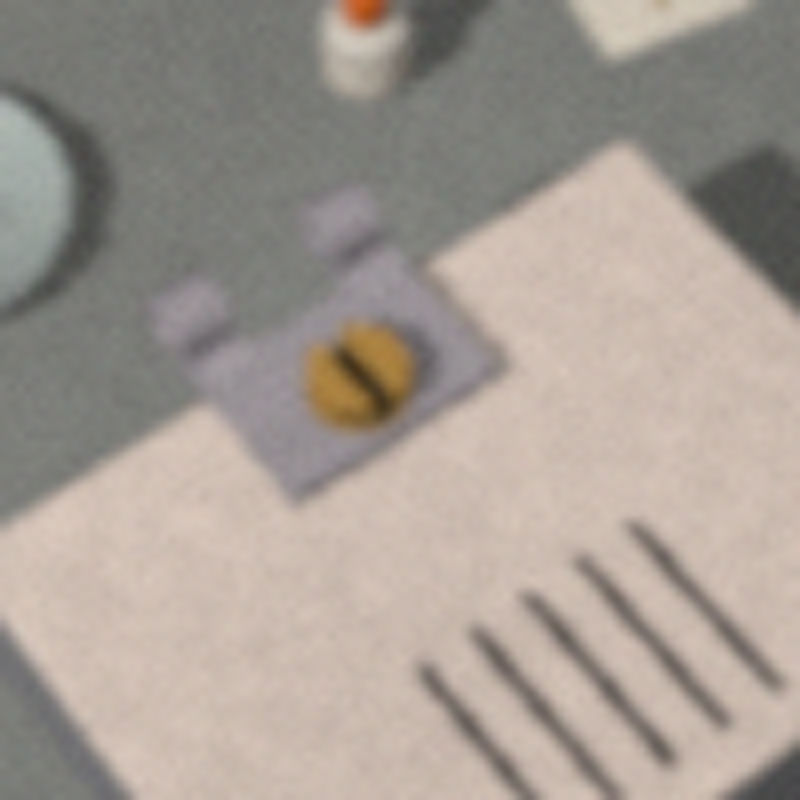

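```bash
python3 - <<'E'
import pickle
from h import *
W=pickle.load(open("wk14.pkl","rb"))
c=lambda u,v:(218+u/6-.42,140+v/6-.42)
P=np.array([plane(W,c(*q),.05)[:2] for q in [(340,280),(468,325),(418,455),(288,415)]]);print(P.mean(0))
for z in(.2215-.126,.2206-.126):
  t=plane(W,c(352,475),z)+.002*np.array([.197,-.98,0]);print(t, P.mean(0)-t[:2])
E
```

```text
[0.45340641 0.35765011]
[0.45003586 0.35586577 0.0955    ] [0.00337055 0.00178434]
[0.4500995  0.35553037 0.0946    ] [0.00330691 0.00211974]
```

play_rows([
  {"tx": 0.004, "ty": 0.0024, "tz": 0, "turn": 0},
  {"tx": 0, "ty": 0, "tz": -0.018, "turn": 0},
  {"tx": 0, "ty": 0, "tz": -0.024, "turn": 0},
  {"tx": 0, "ty": 0, "tz": 0, "turn": 0},
  {"tx": 0, "ty": 0, "tz": 0, "turn": 0},
])

```text
time_s: 13.85
position: [0.4552, 0.359, 0.1885]
tcp_rot: [[0.981, 0.196, 0.0], [0.196, -0.981, 0.0], [0.0, -0.0, -1.0]]
force: [-0.1, 0.4, -0.4]
opening: 0.275
```

```bash
python3 w.py wrist wk15;python3 -c "
import pickle
from h import *
W=pickle.load(open('wk15.pkl','rb'));crop(W,(278,220),60,'wk15c.png',6)"
```

```text
13.85 [0.4552 0.359  0.1885] yaw 11.33 [-0.1  0.4 -0.4] 0.27477184088366163 [27.2 34.6 94.   0.  51.3 15.9]
wk15c.png origin 218 160 scale 6
```

View pics/wk15c.png

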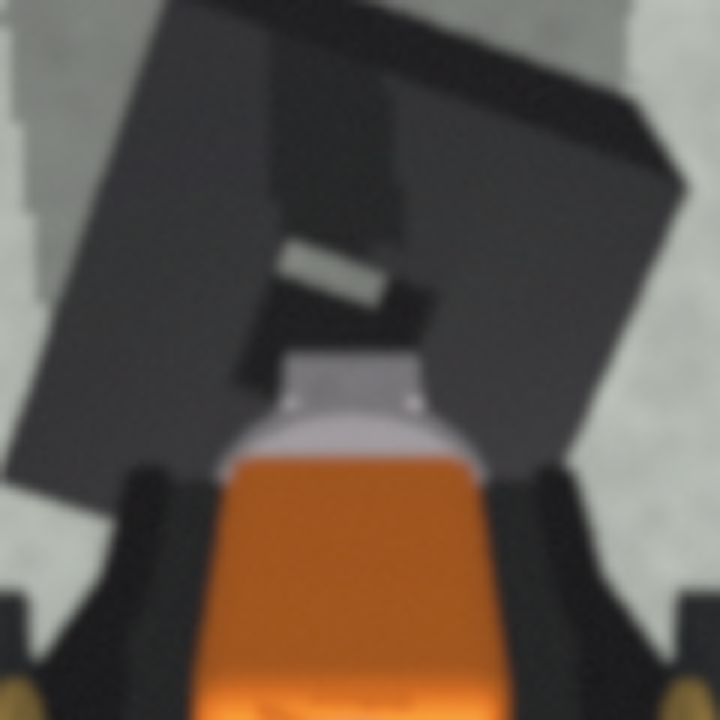

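```bash
python3 - <<'E'
import pickle
from h import *
W=pickle.load(open("wk15.pkl","rb"))
c=lambda u,v:(218+u/6-.42,160+v/6-.42)
P=lambda u,v,z:plane(W,c(u,v),z)
h=(P(437,290,.05)+P(238,388,.05))/2;print(h)
for z in(.0625,.0615):
  t=P(352,352,z)+.002*np.array([.197,-.98,0]);print(t,h-t)
E
```

```text
[0.45346699 0.35692866 0.05      ]
[0.45521854 0.35827075 0.0625    ] [-0.00175155 -0.00134209 -0.0125    ]
[0.45529282 0.35790139 0.0615    ] [-0.00182583 -0.00097273 -0.0115    ]
```

play_rows([
  {"tx": -0.0022, "ty": -0.0014, "tz": 0, "turn": 0},
  {"tx": 0, "ty": 0, "tz": -0.006, "turn": 0},
  {"tx": 0, "ty": 0, "tz": 0, "turn": 0},
  {"tx": 0, "ty": 0, "tz": 0, "turn": 0},
])

```text
time_s: 14.3
position: [0.453, 0.3579, 0.1833]
tcp_rot: [[0.98, 0.197, -0.0], [0.197, -0.98, 0.0], [-0.0, -0.0, -1.0]]
force: [-1.3, -0.2, -1.2]
opening: 0.275
```

```bash
python3 w.py wrist wk16;python3 -c "
import pickle
from h import *
W=pickle.load(open('wk16.pkl','rb'));crop(W,(278,220),60,'wk16c.png',6)"
```

```text
14.3 [0.453  0.3579 0.1833] yaw 11.36 [-1.3 -0.2 -1.2] 0.2747109959761015 [27.2 34.9 94.5  0.  50.5 15.9]
wk16c.png origin 218 160 scale 6
```

View pics/wk16c.png

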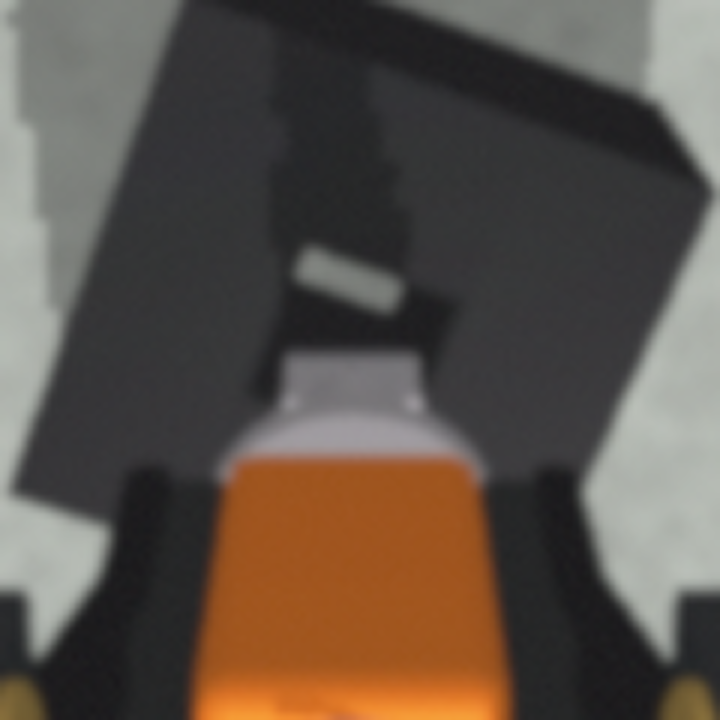

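play_rows([
  {"tx": 0, "ty": 0, "tz": -0.01, "turn": 0},
  {"tx": 0, "ty": 0, "tz": -0.0125, "turn": 0},
  {"tx": 0, "ty": 0, "tz": 0, "turn": 0},
  {"tx": 0, "ty": 0, "tz": 0, "turn": 0},
])

```text
time_s: 14.75
position: [0.4527, 0.3577, 0.1644]
tcp_rot: [[0.98, 0.197, -0.001], [0.197, -0.98, -0.001], [-0.002, 0.0, -1.0]]
force: [0.0, 0.6, -0.7]
opening: 0.273
```

play_rows([
  {"tx": 0, "ty": 0, "tz": -0.014, "turn": 0},
  {"tx": 0, "ty": 0, "tz": -0.014, "turn": 0},
  {"tx": 0, "ty": 0, "tz": -0.01, "turn": 0},
  {"tx": 0, "ty": 0, "tz": -0.002, "turn": 0},
  {"tx": 0, "ty": 0, "tz": 0, "turn": 0},
  {"tx": 0, "ty": 0, "tz": 0, "turn": 0},
])

```text
time_s: 15.35
position: [0.4532, 0.358, 0.1333]
tcp_rot: [[0.98, 0.197, 0.0], [0.197, -0.98, 0.0], [0.0, -0.0, -1.0]]
force: [-0.0, -0.1, -1.1]
opening: 0.274
```

```bash
python3 w.py wrist wk17
```

```text
15.35 [0.4532 0.358  0.1333] yaw 11.36 [-0.  -0.1 -1.1] 0.27355946085641963 [27.2 39.4 96.1  0.  44.5 15.9]
```

View pics/wk17.png

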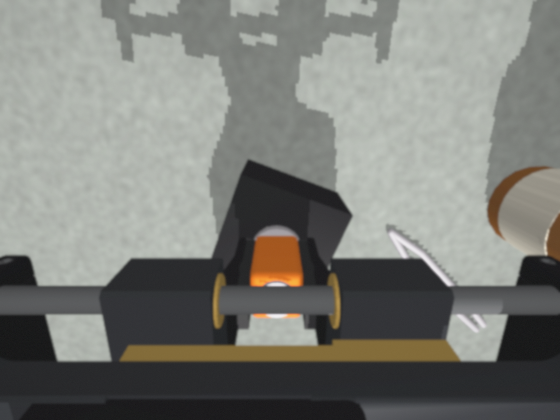

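play_rows([
  {"tx": 0, "ty": 0, "tz": -0.0018, "turn": 0},
  {"tx": 0, "ty": 0, "tz": 0, "turn": 0},
  {"tx": 0, "ty": 0, "tz": 0, "turn": 0},
])

```text
time_s: 15.7
position: [0.4531, 0.3579, 0.1319]
tcp_rot: [[0.98, 0.197, 0.0], [0.197, -0.98, 0.0], [0.0, -0.0, -1.0]]
force: [0.3, -0.1, -0.8]
opening: 0.274
```

play_rows([
  {"tx": 0, "ty": 0, "tz": -0.0004, "turn": 0},
  {"tx": 0, "ty": 0, "tz": 0, "turn": 0},
  {"tx": 0, "ty": 0, "tz": 0, "turn": 0},
  {"tx": 0, "ty": 0, "tz": 0, "turn": 0},
  {"tx": 0, "ty": 0, "tz": 0, "turn": 0},
], gripper=0.8)

```text
time_s: 16.2
position: [0.453, 0.3579, 0.1315]
tcp_rot: [[0.98, 0.197, 0.0], [0.197, -0.98, 0.0], [0.0, -0.0, -1.0]]
force: [0.1, -0.6, 0.1]
opening: 0.643
```

```bash
python3 w.py wrist wk18
```

```text
16.2 [0.453  0.3579 0.1315] yaw 11.36 [ 0.1 -0.6  0.1] 0.6429124287432485 [27.2 39.6 96.1  0.  44.3 15.9]
```

View pics/wk18.png

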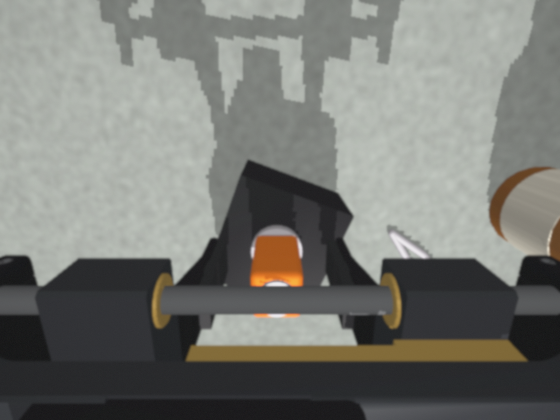

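play_rows([
  {"tx": 0, "ty": 0, "tz": 0.0125, "turn": 0},
  {"tx": 0, "ty": 0, "tz": 0.04, "turn": 0},
  {"tx": 0, "ty": 0, "tz": 0.05, "turn": 0},
  {"tx": 0, "ty": 0, "tz": 0.05, "turn": 0},
  {"tx": 0, "ty": 0, "tz": 0.05, "turn": 0},
  {"tx": 0, "ty": 0, "tz": 0, "turn": 0},
], gripper=1)

```text
time_s: 16.85
position: [0.4557, 0.3595, 0.3004]
tcp_rot: [[0.98, 0.197, 0.012], [0.197, -0.98, 0.007], [0.013, -0.004, -1.0]]
force: [1.4, 0.7, 0.6]
opening: 1.001
```

```bash
python3 w.py wrist wk19
```

```text
16.85 [0.4557 0.3595 0.3004] yaw 11.37 [1.4 0.7 0.6] 1.000604471246756 [27.2 26.  88.6  0.  64.6 15.9]
```

play_rows([
  {"tx": -0.0004, "ty": -0.0488, "tz": 0, "turn": -0.1285},
  {"tx": -0.0004, "ty": -0.0488, "tz": 0, "turn": -0.1285},
  {"tx": -0.0004, "ty": -0.0488, "tz": 0, "turn": -0.1285},
  {"tx": -0.0004, "ty": -0.0488, "tz": 0, "turn": -0.1285},
  {"tx": -0.0004, "ty": -0.0488, "tz": 0, "turn": -0.1285},
  {"tx": -0.0004, "ty": -0.0488, "tz": 0, "turn": -0.1285},
  {"tx": -0.0004, "ty": -0.0488, "tz": 0, "turn": -0.1285},
  {"tx": -0.0004, "ty": -0.0488, "tz": 0, "turn": -0.1285},
])

```text
time_s: 17.7
position: [0.4493, 0.0442, 0.2925]
tcp_rot: [[0.634, -0.773, -0.003], [-0.773, -0.634, 0.0], [-0.002, 0.002, -1.0]]
force: [-0.1, 0.3, -0.3]
opening: 0.997
```

View pics/wk19.png

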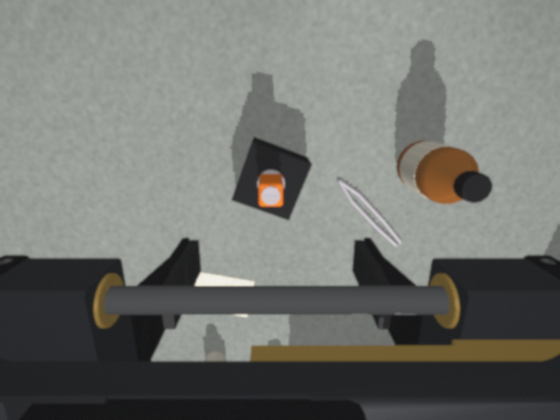

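Key is upright in its stand (wrist image at about 270,190). Moving on to the flap.

play_rows([
  {"tx": -0.0004, "ty": -0.0488, "tz": 0, "turn": -0.1285},
  {"tx": -0.0004, "ty": -0.0488, "tz": 0, "turn": -0.1285},
  {"tx": -0.0004, "ty": -0.0488, "tz": 0, "turn": -0.1285},
  {"tx": -0.0004, "ty": -0.0488, "tz": 0, "turn": -0.1285},
  {"tx": -0.0004, "ty": -0.0488, "tz": 0, "turn": -0.1285},
  {"tx": -0.0004, "ty": -0.0488, "tz": 0, "turn": -0.1285},
  {"tx": -0.0004, "ty": -0.0488, "tz": 0, "turn": -0.1285},
  {"tx": -0.0004, "ty": -0.0488, "tz": 0, "turn": -0.1285},
  {"tx": 0, "ty": 0, "tz": 0, "turn": 0},
  {"tx": 0, "ty": 0, "tz": 0, "turn": 0},
])

```text
time_s: 18.7
position: [0.447, -0.2669, 0.2922]
tcp_rot: [[-0.376, -0.927, -0.002], [-0.927, 0.376, 0.003], [-0.002, 0.003, -1.0]]
force: [-0.9, 0.4, -0.1]
opening: 1.002
```

```bash
python3 w.py wrist wf1 flap_grip flap_hole;python3 -c "
import pickle
from h import *
W=pickle.load(open('wf1.pkl','rb'));crop(W,(278,190),65,'wf1c.png',6)"
```

```text
18.7 [ 0.447  -0.2669  0.2922] yaw -112.07 [-0.9  0.4 -0.1] 1.0021606453063 [-43.2  22.3  96.9   0.   61.1  68.9]
flap_grip [(0.75, [276.2, 168.6])]
flap_hole [(0.79, [277.5, 167.8])]
wf1c.png origin 213 125 scale 6
```

View pics/wf1.png

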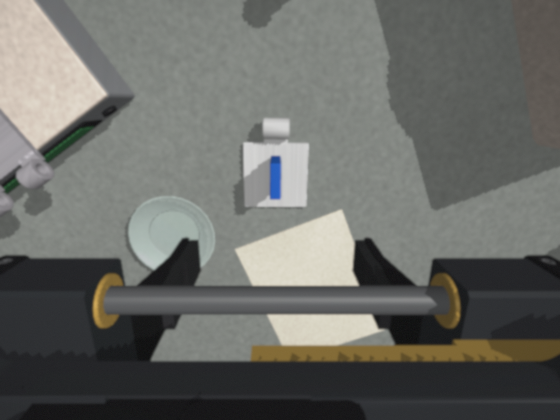

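View pics/wf1c.png

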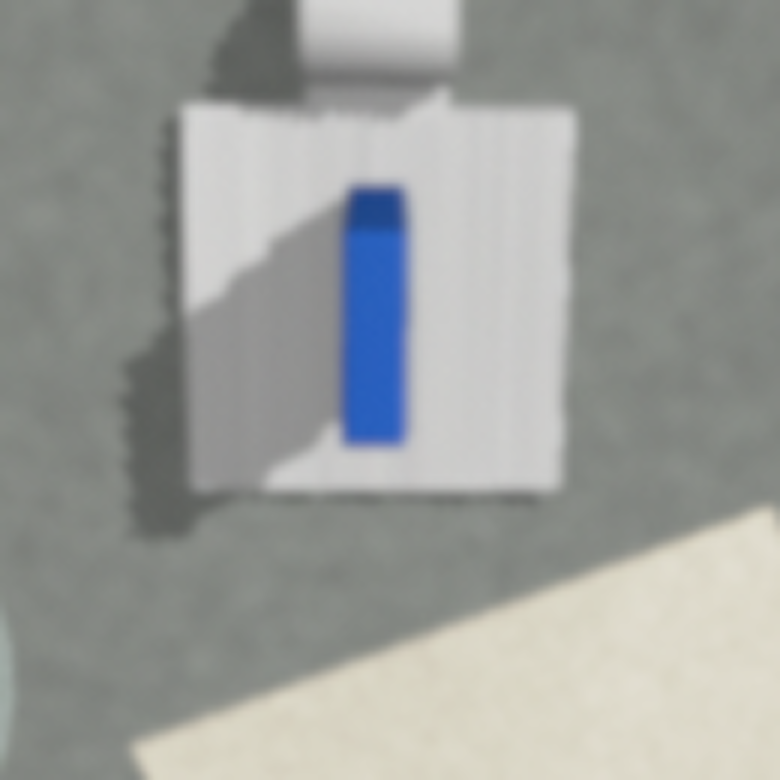

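```bash
python3 - <<'E'
import pickle
from h import *
W=pickle.load(open("wf1.pkl","rb"))
c=lambda q:(213+q[0]/6-.42,125+q[1]/6-.42)
def sq(cs,z):
    P=np.array([plane(W,c(q),z)[:2] for q in cs]);e=np.roll(P,-1,0)-P
    print("center",P.mean(0).round(4),"sides",np.linalg.norm(e,axis=1).round(4),"yaw",np.degrees(np.arctan2(e[:,1],e[:,0])).round(1))
sq([(344,229),(407,229),(405,444),(343,444)],.056)
sq([(182,103),(577,107),(561,490),(192,492)],.006)
E
```

```text
center [ 0.4481 -0.2654] sides [0.011  0.0393 0.0112 0.0393] yaw [-112.   157.7   68.   -22.7]
center [ 0.4429 -0.2637] sides [0.0779 0.0797 0.0775 0.081 ] yaw [-112.6  157.3   68.3  -22.4]
```

```bash
python3 - <<'E'
from fit1 import *
print("flask",plane(S,(126,325),0.01),plane(D,(436,302),.01))
E
```

```text
[ 0.591 -0.151  0.07 ] [ 0.586 -0.152  0.07 ]
[0.54  0.104 0.07 ] [0.537 0.102 0.07 ]
[0.735 0.143 0.07 ] [0.731 0.14  0.07 ]
[ 0.785 -0.111  0.07 ] [ 0.78  -0.114  0.07 ]
cab [ 0.6613 -0.0043] 11.22 2.38
[-0.5 -0.8 -0.3 -0.4 -0.2 -0.3 -0.5 -0.1  0.2 -0.8 -0.  -0.5 -0.1 -1.1
  0.5 -1.3]
screw [ 0.59262812 -0.01795046  0.09      ]
cab [ 0.6613 -0.0043] 11.22 2.38
[-0.5 -0.8 -0.3 -0.4 -0.2 -0.3 -0.5 -0.1  0.2 -0.8 -0.  -0.5 -0.1 -1.1
  0.5 -1.3]
screw [ 0.59262812 -0.01795046  0.09      ]
cab [ 0.6613 -0.0043] 11.22 2.38
[-0.5 -0.8 -0.3 -0.4 -0.2 -0.3 -0.5 -0.1  0.2 -0.8 -0.  -0.5 -0.1 -1.1
  0.5 -1.3]
screw [ 0.59262812 -0.01795046  0.09      ]
cab [0.6264 0.0522] 171.34 1099.53
screw S,D [ 0.59577574 -0.01733274  0.09      ] [ 0.58736516 -0.02118246  0.09      ] slot ends [ 0.58994112 -0.03187846  0.09      ] [ 0.60357303 -0.00369903  0.09      ] [ 0.59480398 -0.00902335  0.09      ] [ 0.57947723 -0.03590308  0.09      ]
key top [0.45119746 0.35977803 0.1       ] [0.45369581 0.35806198 0.1       ]
stand S [0.417 0.328 0.05 ]
stand S [0.434 0.405 0.05 ]
stand S [0.492 0.386 0.05 ]
stand S [0.514 0.291 0.05 ]
stand D [0.422 0.394 0.05 ]
stand D [0.492 0.381 0.05 ]
stand D [0.454 0.278 0.05 ]
stand D [0.392 0.288 0.05 ]
flap S [ 0.391 -0.283  0.006]
flap S [ 0.425 -0.213  0.006]
flap S [ 0.498 -0.241  0.006]
flap S [ 0.468 -0.312  0.006]
flap D [ 0.389 -0.286  0.006]
flap D [ 0.463 -0.316  0.006]
flap D [ 0.492 -0.246  0.006]
flap D [ 0.418 -0.22   0.006]
tab top S [ 0.43246249 -0.25763323  0.056     ] [ 0.47146967 -0.25520633  0.056     ]  D [ 0.42574743 -0.25790571  0.056     ] [ 0.46535684 -0.27325775  0.056     ]
flask [ 0.65457551 -0.42603303  0.01      ] [ 0.64405881 -0.42066781  0.01      ]
```

play_rows([
  {"tx": 0.0012, "ty": 0.0018, "tz": -0.015, "turn": -0.004},
  {"tx": 0, "ty": 0, "tz": -0.04, "turn": 0},
  {"tx": 0, "ty": 0, "tz": -0.05, "turn": 0},
  {"tx": 0, "ty": 0, "tz": -0.04, "turn": 0},
  {"tx": 0, "ty": 0, "tz": 0, "turn": 0},
  {"tx": 0, "ty": 0, "tz": 0, "turn": 0},
])

```text
time_s: 19.45
position: [0.4489, -0.2645, 0.1771]
tcp_rot: [[-0.377, -0.926, -0.001], [-0.926, 0.377, 0.001], [-0.001, 0.002, -1.0]]
force: [-0.2, -0.1, 0.7]
opening: 1.001
```

```bash
python3 w.py wrist wf2
```

```text
19.45 [ 0.4489 -0.2645  0.1771] yaw -112.18 [-0.2 -0.1  0.7] 1.000637203963193 [-42.8  32.3 102.9   0.   44.9  69.4]
```

View pics/wf2.png

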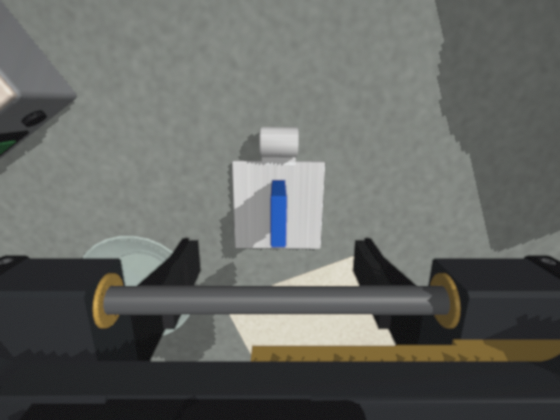

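play_rows([
  {"tx": 0, "ty": 0, "tz": 0, "turn": 0},
  {"tx": 0, "ty": 0, "tz": -0.03, "turn": 0},
  {"tx": 0, "ty": 0, "tz": -0.035, "turn": 0},
  {"tx": 0, "ty": 0, "tz": -0.03, "turn": 0},
  {"tx": 0, "ty": 0, "tz": -0.015, "turn": 0},
  {"tx": 0, "ty": 0, "tz": 0, "turn": 0},
  {"tx": 0, "ty": 0, "tz": 0, "turn": 0},
], gripper=0.6)

```text
time_s: 20.2
position: [0.4495, -0.2658, 0.0904]
tcp_rot: [[-0.378, -0.926, 0.001], [-0.926, 0.378, -0.001], [0.001, -0.002, -1.0]]
force: [0.6, -0.1, 0.4]
opening: 0.61
```

```bash
python3 w.py wrist wf3
```

```text
20.2 [ 0.4495 -0.2658  0.0904] yaw -112.24 [ 0.6 -0.1  0.4] 0.6099961150392714 [-42.9  41.3 105.1   0.   33.4  69.4]
```

View pics/wf3.png

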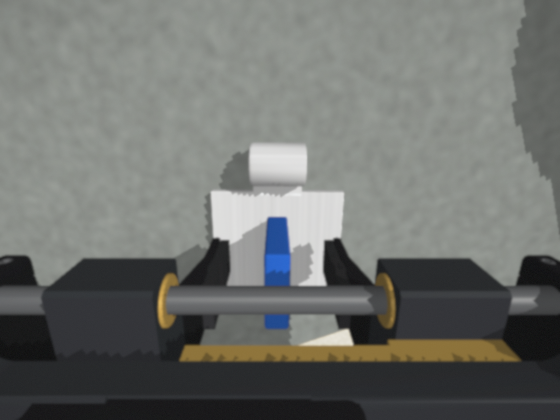

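play_rows([
  {"tx": 0, "ty": 0, "tz": 0, "turn": 0},
  {"tx": 0, "ty": 0, "tz": 0, "turn": 0},
  {"tx": 0, "ty": 0, "tz": 0, "turn": 0},
  {"tx": 0, "ty": 0, "tz": 0, "turn": 0},
  {"tx": 0, "ty": 0, "tz": 0, "turn": 0},
  {"tx": 0, "ty": 0, "tz": 0, "turn": 0},
  {"tx": 0, "ty": 0, "tz": 0, "turn": 0},
  {"tx": 0, "ty": 0, "tz": 0, "turn": 0},
  {"tx": 0, "ty": 0, "tz": 0, "turn": 0},
  {"tx": 0, "ty": 0, "tz": 0, "turn": 0},
], gripper=0)

```text
time_s: 21.25
position: [0.4489, -0.2654, 0.0894]
tcp_rot: [[-0.378, -0.926, 0.0], [-0.926, 0.378, -0.0], [0.0, -0.0, -1.0]]
force: [0.1, -0.6, 0.4]
opening: 0.137
```

play_rows([
  {"tx": 0, "ty": 0, "tz": 0.005, "turn": 0},
  {"tx": 0, "ty": 0, "tz": 0.02, "turn": 0},
  {"tx": 0, "ty": 0, "tz": 0.04, "turn": 0},
  {"tx": 0, "ty": 0, "tz": 0.05, "turn": 0},
  {"tx": 0, "ty": 0, "tz": 0.05, "turn": 0},
  {"tx": 0, "ty": 0, "tz": 0, "turn": 0},
  {"tx": 0, "ty": 0, "tz": 0, "turn": 0},
])

```text
time_s: 21.95
position: [0.4487, -0.2651, 0.222]
tcp_rot: [[-0.378, -0.926, 0.001], [-0.926, 0.378, -0.001], [0.0, -0.001, -1.0]]
force: [-0.0, 0.1, -3.0]
opening: 0.135
```

```bash
python3 w.py wrist wf4; python3 w.py side wf4s;python3 -c "
import pickle
from h import *
W=pickle.load(open('wf4.pkl','rb'));crop(W,(278,220),85,'wf4c.png',5)
W=pickle.load(open('wf4s.pkl','rb'));crop(W,proj(W,[[.449,-.265,.15]])[0],40,'wf4sc.png',8)"
```

```text
21.95 [ 0.4487 -0.2651  0.222 ] yaw -112.23 [-0.   0.1 -3. ] 0.1350749445588258 [-42.9  28.1 101.    0.   50.9  69.4]
22.0 [ 0.4481 -0.2645  0.2208] yaw -112.24 [-0.2  0.9 -3.4] 0.1318078529664789 [-42.9  28.2 101.1   0.   50.9  69.4]
wf4c.png origin 193 135 scale 5
wf4sc.png origin 295 246 scale 8
```

View pics/wf4c.png

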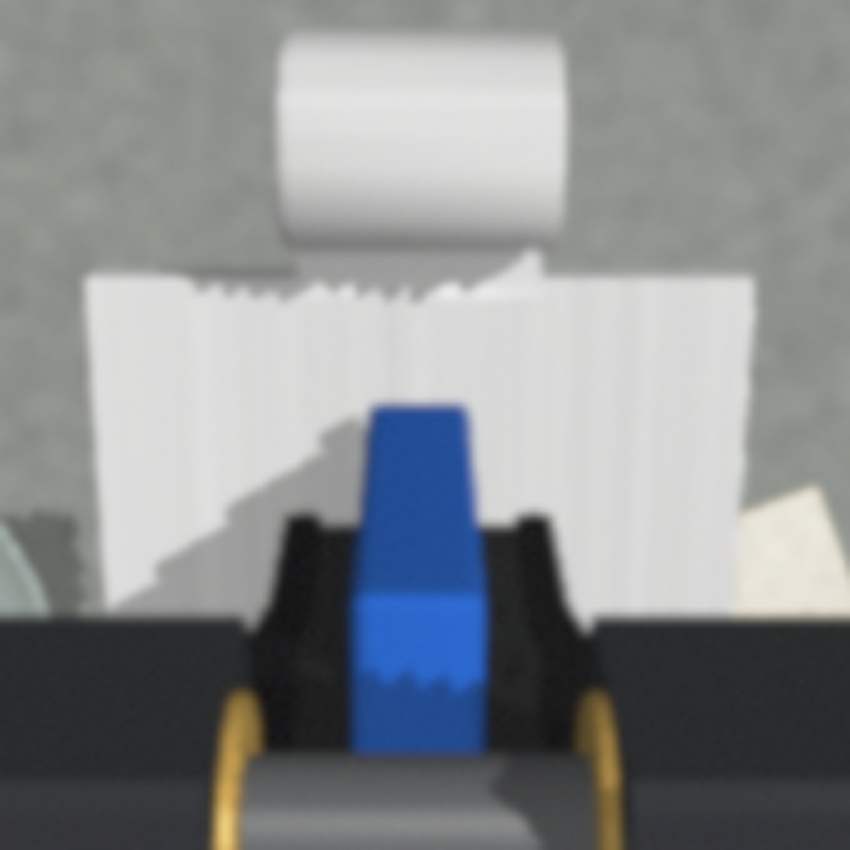

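View pics/wf4sc.png

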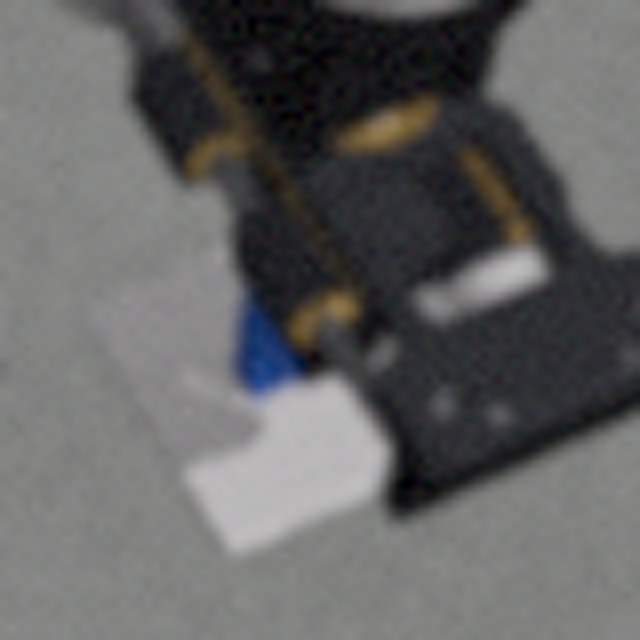

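play_rows([
  {"tx": 0, "ty": 0.0456, "tz": 0, "turn": 0.0925},
  {"tx": 0, "ty": 0.0456, "tz": 0, "turn": 0.0925},
  {"tx": 0, "ty": 0.0456, "tz": 0, "turn": 0.0925},
  {"tx": 0, "ty": 0.0456, "tz": 0, "turn": 0.0925},
  {"tx": 0, "ty": 0.0456, "tz": 0, "turn": 0.0925},
  {"tx": 0, "ty": 0.0456, "tz": 0, "turn": 0.0925},
  {"tx": 0, "ty": 0, "tz": -0.035, "turn": 0},
  {"tx": 0, "ty": 0, "tz": -0.04, "turn": 0},
  {"tx": 0, "ty": 0, "tz": 0, "turn": 0},
  {"tx": 0, "ty": 0, "tz": 0, "turn": 0},
])

```text
time_s: 23.05
position: [0.4479, -0.0462, 0.1602]
tcp_rot: [[0.192, -0.981, -0.004], [-0.981, -0.192, 0.002], [-0.002, 0.004, -1.0]]
force: [0.9, 0.5, -2.5]
opening: 0.133
```

```bash
python3 w.py wrist wf5
```

```text
23.05 [ 0.4479 -0.0462  0.1602] yaw -78.95 [ 0.9  0.5 -2.5] 0.1327408279049167 [-20.2  30.7 113.4   0.   36.2  58.8]
```

View pics/wf5.png

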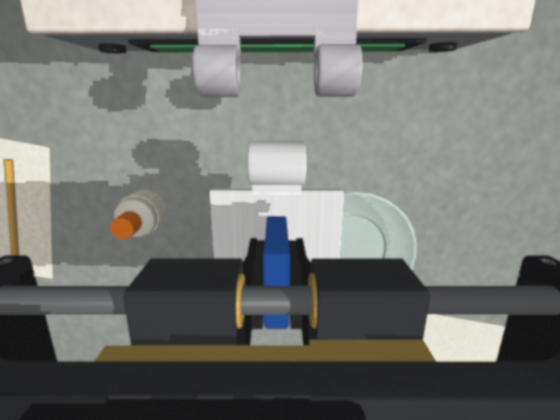

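```bash
python3 -c "
import pickle
from h import *
W=pickle.load(open('wf5.pkl','rb'))
im=W['pixels'][20:215,180:375];cv2.imwrite('pics/wf5c.png',cv2.resize(im,None,fx=4,fy=3.0769*4/3.0769,interpolation=cv2.INTER_CUBIC)[:600*2])
im=W['pixels'][30:110,180:375];cv2.imwrite('pics/wf5a.png',cv2.resize(im,None,fx=4,fy=4,interpolation=cv2.INTER_CUBIC))
im=W['pixels'][120:210,180:375];cv2.imwrite('pics/wf5b.png',cv2.resize(im,None,fx=4,fy=4,interpolation=cv2.INTER_CUBIC))
"
```

```text
(no output)
```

View pics/wf5a.png

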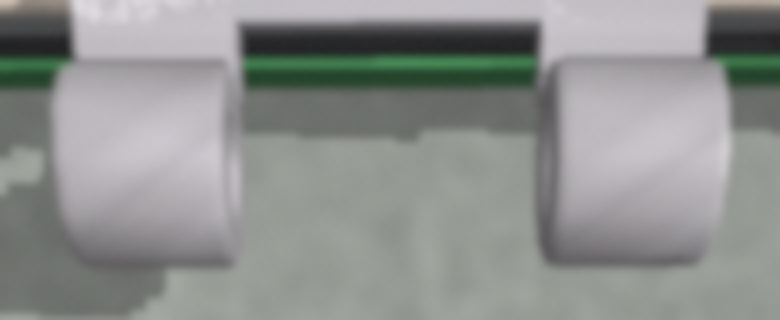

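View pics/wf5b.png

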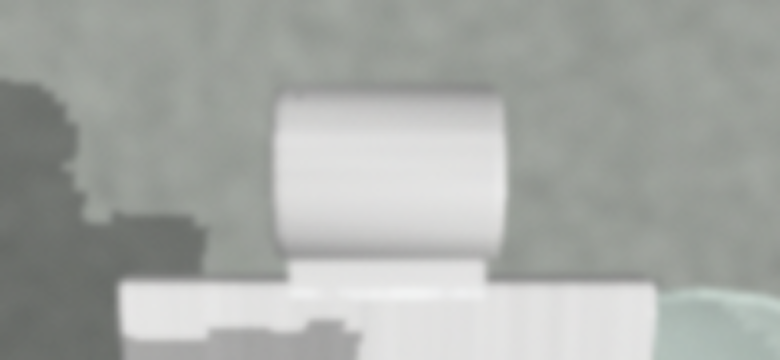

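```bash
cat > jf.py <<'E'
import pickle,sys
from h import *
th=np.linspace(0,2*np.pi,72)
def tube(y0,y1,r=.012):
    return np.vstack([np.c_[r*np.cos(th),np.full(72,y),r*np.sin(th)] for y in (y0,y1)])
def bbox(W,P):
    q=proj(W,P);return np.r_[q.min(0),q.max(0)]
def pose(v): return Rz(v[3]),np.array(v[:3])
def jambbb(W,v):
    R,t=pose(v);return np.r_[bbox(W,tube(.019,.039)@R.T+t),bbox(W,tube(-.039,-.019)@R.T+t)]
def flapbb(W,v):
    R,t=pose(v);return bbox(W,tube(-.015,.015)@R.T+t)
def fitj(W,L,Rr,zfree=False):
    m=np.r_[L,Rr]
    f=lambda p:jambbb(W,[p[0],p[1],p[3] if zfree else .084,p[2]])-m
    p0=[.543,-.027,.195]+([.084] if zfree else [])
    r=least_squares(f,p0,x_scale=[.01,.01,.05]+([.01] if zfree else []));return r.x,r.fun
def fitf(W,B,yaw,z=None):
    f=lambda p:flapbb(W,[p[0],p[1],p[2] if z is None else z,yaw])-B
    r=least_squares(f,[.5,-.04]+([.084] if z is None else []),x_scale=.01);return r.x,r.fun
E
cat > a5.py <<'E'
from jf import *
W=pickle.load(open("wf5.pkl","rb"))
a=lambda b:np.array([180+b[0]/4-.4,30+b[1]/4-.4,180+b[2]/4-.4,30+b[3]/4-.4])
f=lambda b:a(b)+[0,90,0,90]
for zf in (0,1):
    x,r=fitj(W,a((53,58,242,268)),a((537,56,730,268)),zf);print("jamb",x.round(4),np.degrees(x[2]).round(2),r.round(1))
x,r=fitf(W,f((273,90,508,258)),np.radians(11.1));print("flap",x.round(4),r.round(1))
x,r=fitf(W,f((273,90,508,258)),np.radians(11.1),.083);print("flap",x.round(4),r.round(1))
e=Rz(np.radians(11.05));print("pred flap",np.array([.4479,-.0462,.1602])+e@[.052,0,-.0773])
# edge tilt
print("flap plate front edge yaw", [np.degrees(np.arctan2(*(plane(W,(180+650/4,120+281/4),.077)-plane(W,(180+122/4,120+282/4),.077))[[1,0]]))])
E
python3 a5.py
```

```text
jamb [ 0.5429 -0.0275  0.1947] 11.16 [-1.1 -0.1  1.4  0.1 -0.9  0.1  0.7 -0.1]
jamb [ 0.543  -0.0275  0.1953  0.0833] 11.19 [-0.7  0.   1.5  0.  -1.   0.2  0.3 -0.2]
flap [ 0.4965 -0.0367  0.078 ] [ 0.5 -0.7 -0.5  0.7]
flap [ 0.4975 -0.0365] [-0.4 -1.3  0.4  1.4]
pred flap [ 0.49893594 -0.03623339  0.0829    ]
flap plate front edge yaw [np.float64(-78.77186190346067)]
```

play_rows([
  {"tx": 0.0147, "ty": 0.0029, "tz": 0, "turn": 0},
  {"tx": 0.0147, "ty": 0.0029, "tz": 0, "turn": 0},
  {"tx": 0.0147, "ty": 0.0029, "tz": 0, "turn": 0},
  {"tx": 0, "ty": 0, "tz": 0, "turn": 0},
  {"tx": 0, "ty": 0, "tz": 0, "turn": 0},
  {"tx": 0, "ty": 0, "tz": 0, "turn": 0},
])

```text
time_s: 23.7
position: [0.4835, -0.0392, 0.1614]
tcp_rot: [[0.192, -0.981, -0.001], [-0.981, -0.192, 0.0], [-0.001, 0.001, -1.0]]
force: [0.6, -0.0, -2.0]
opening: 0.135
```

```bash
python3 w.py wrist wf6; python3 -c "
import pickle
from h import *
W=pickle.load(open('wf6.pkl','rb'))
im=W['pixels'][80:200,180:375];cv2.imwrite('pics/wf6c.png',cv2.resize(im,None,fx=4,fy=4,interpolation=cv2.INTER_CUBIC))"
```

```text
23.7 [ 0.4835 -0.0392  0.1614] yaw -78.92 [ 0.6 -0.  -2. ] 0.13504101703246174 [-17.9  32.1 108.6  -0.   39.4  61.1]
```

View pics/wf6c.png

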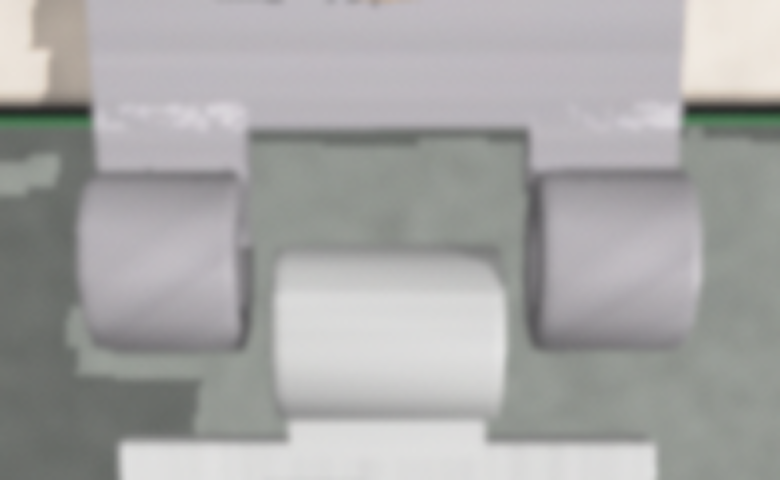

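```bash
cat > a6.py <<'E'
from jf import *
W=pickle.load(open("wf6.pkl","rb"))
a=lambda b:np.array([180+b[0]/4-.4,80+b[1]/4-.4,180+b[2]/4-.4,80+b[3]/4-.4])
for zf in (0,1):
    x,r=fitj(W,a((78,171,247,351)),a((526,171,702,351)),zf);print("jamb",x.round(4),np.degrees(x[2]).round(2),r.round(1))
    if not zf: j=x
for z in (None,.0841):
    y,r=fitf(W,a((273,250,508,420)),j[2],z);print("flap",y.round(4),r.round(1)); print("delta in jamb frame mm",(Rz(-j[2])@np.r_[j[:2]-y[:2],0]*1000).round(2))
e=Rz(np.radians(11.08));p=np.array([.4835,-.0392,.1614])+e@[.052,0,-.0773];print("pred flap",p,(Rz(-j[2])@np.r_[j[:2]-p[:2],0]*1000).round(2))
E
python3 a6.py
```

```text
jamb [ 0.5429 -0.0275  0.1937] 11.1 [-1.1 -0.4  2.   0.4 -1.1 -0.4  0.4  0.4]
jamb [ 0.5428 -0.0275  0.1937  0.0834] 11.1 [-0.8 -0.3  2.1  0.3 -1.3 -0.3  0.1  0.3]
flap [ 0.5324 -0.0298  0.08  ] [ 0.4 -0.5 -0.4  0.6]
delta in jamb frame mm [10.68  0.28  0.  ]
flap [ 0.5332 -0.0297] [-0.4 -1.   0.4  1.1]
delta in jamb frame mm [9.92 0.27 0.  ]
pred flap [ 0.53453071 -0.02920667  0.0841    ] [8.51 0.08 0.  ]
```

```bash
cat >> a6.py <<'E'
print('--')
q=lambda u,v:(180+u/4-.4,80+v/4-.4)
for z in (.076,.078,.080):
    p=plane(W,q(390,440),z);print(z,(Rz(-j[2])@(np.r_[j[:2],.084]-p)*1000).round(2),"expect x=17+gap")
    a_,b_=plane(W,q(120,441),z),plane(W,q(655,441),z);print("width",np.linalg.norm(a_-b_))
p=plane(W,q(387,130),.078);print("steel plate edge",(Rz(-j[2])@(p-np.r_[j[:2],.084])*1000).round(2))
t=proj(W,np.r_[j[:2],.084]+ (Rz(j[2])@np.array([[0,0,.012]]).T).T);print("jamb top line",t)
E
python3 a6.py | sed -n '/--/,$p'; python3 w.py scene sf6; python3 w.py side df6; python3 -c "
import pickle
from h import *
W=pickle.load(open('sf6.pkl','rb'));crop(W,proj(W,[[.54,-.03,.084]])[0],30,'sf6c.png',10)
W=pickle.load(open('df6.pkl','rb'));crop(W,proj(W,[[.54,-.03,.084]])[0],35,'df6c.png',9)"
```

```text
--
0.076 [26.82  0.26  8.  ] expect x=17+gap
width 0.07795995136864138
0.078 [26.26  0.26  6.  ] expect x=17+gap
width 0.07708591530559115
0.08 [25.7   0.25  4.  ] expect x=17+gap
width 0.07621187924254091
steel plate edge [16.76  0.18 -6.  ]
jamb top line [[276.69231257 148.42822822]]
23.75 [ 0.4834 -0.0393  0.1614] yaw -78.94 [-0.3  0.2 -1.9] 0.13509737757787538 [-17.9  32.1 108.6  -0.   39.4  61.1]
23.8 [ 0.4835 -0.0393  0.1614] yaw -78.94 [-0.6  0.  -2.1] 0.13789177240265243 [-17.9  32.1 108.6  -0.   39.4  61.1]
sf6c.png origin 231 178 scale 10
df6c.png origin 243 185 scale 9
```

View pics/sf6c.png

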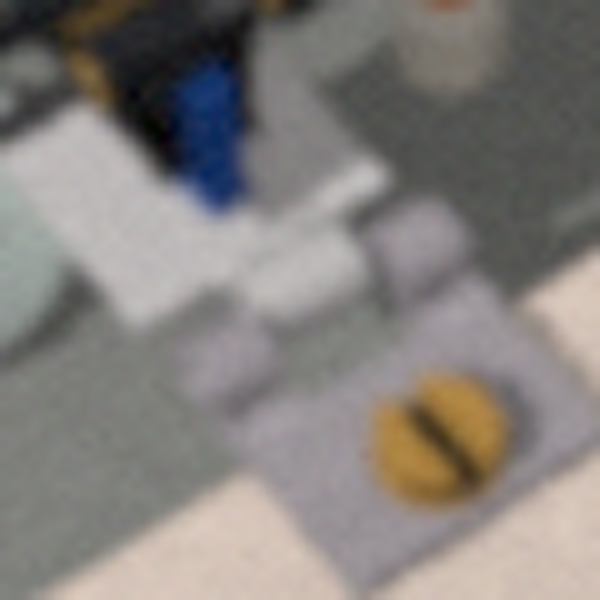

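View pics/df6c.png

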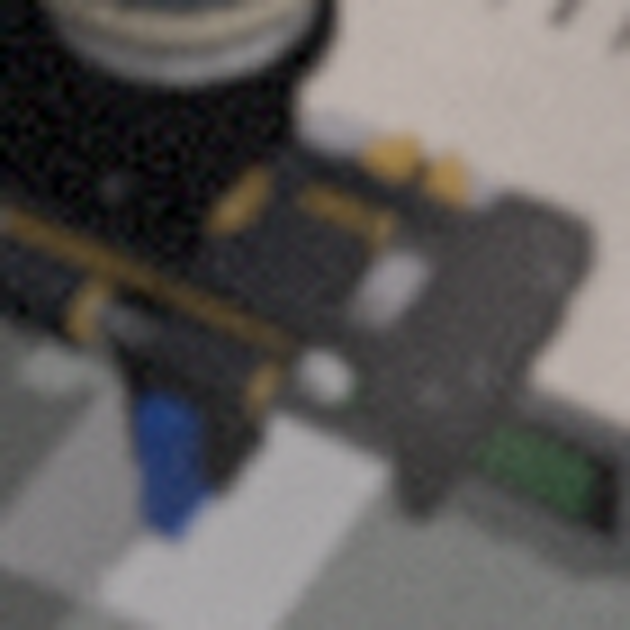

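play_rows([
  {"tx": 0.0055, "ty": 0.0013, "tz": 0, "turn": 0},
  {"tx": 0.006, "ty": 0.0013, "tz": 0, "turn": 0},
  {"tx": 0, "ty": 0, "tz": 0, "turn": 0},
  {"tx": 0, "ty": 0, "tz": 0, "turn": 0},
  {"tx": 0, "ty": 0, "tz": 0, "turn": 0},
])

```text
time_s: 24.35
position: [0.4932, -0.0373, 0.1614]
tcp_rot: [[0.192, -0.981, -0.0], [-0.981, -0.192, 0.0], [-0.0, 0.0, -1.0]]
force: [-0.4, 0.0, -2.8]
opening: 0.133
```

```bash
python3 w.py wrist wf7; python3 w.py scene sf7; python3 w.py side df7;python3 -c "
import pickle
from h import *
W=pickle.load(open('wf7.pkl','rb'))
im=W['pixels'][90:210,180:375];cv2.imwrite('pics/wf7c.png',cv2.resize(im,None,fx=4,fy=4,interpolation=cv2.INTER_CUBIC))
W=pickle.load(open('sf7.pkl','rb'));crop(W,proj(W,[[.54,-.03,.084]])[0],30,'sf7c.png',10)"
```

```text
24.35 [ 0.4932 -0.0373  0.1614] yaw -78.93 [-0.4  0.  -2.8] 0.13283433088992905 [-17.3  32.5 107.2  -0.   40.2  61.6]
24.4 [ 0.4931 -0.0373  0.1614] yaw -78.94 [-0.  -0.1 -1.8] 0.13925218833014083 [-17.3  32.5 107.2   0.   40.2  61.6]
24.45 [ 0.4931 -0.0373  0.1614] yaw -78.94 [ 0.1  0.6 -2.7] 0.13928102549609697 [-17.3  32.5 107.2   0.   40.2  61.6]
sf7c.png origin 231 178 scale 10
```

View pics/wf7c.png

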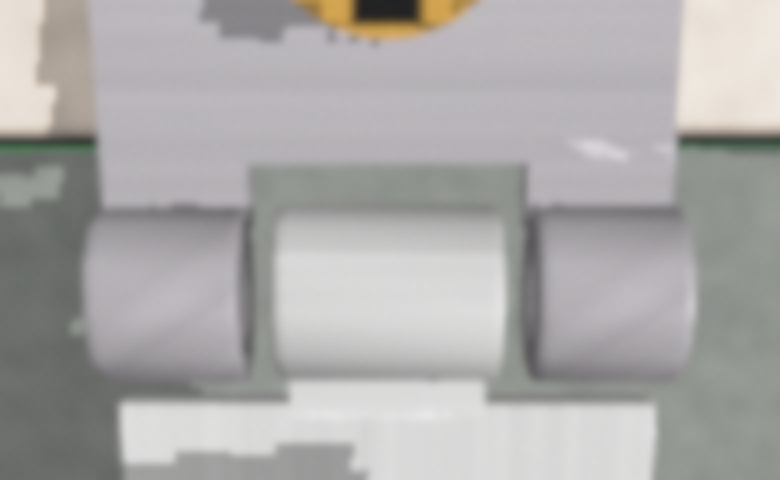

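View pics/sf7c.png

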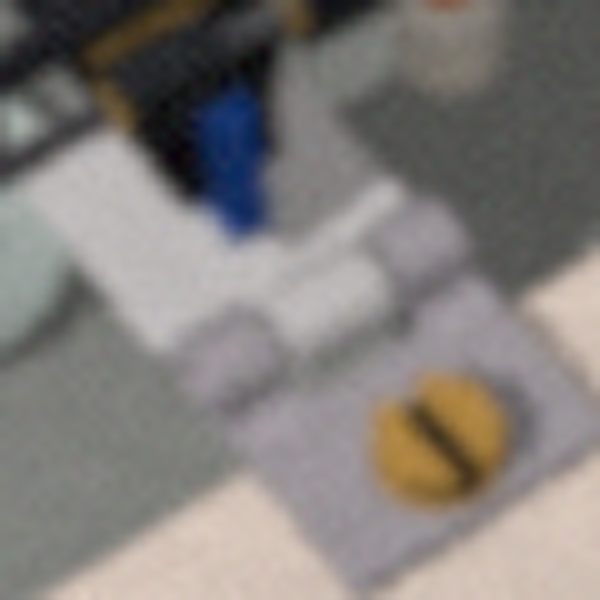

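```bash
python3 -c "
from jf import *
W=pickle.load(open('sf7.pkl','rb'))
u0,v0=231,178;s=12
im=cv2.resize(W['pixels'][v0:v0+60,u0:u0+60],None,fx=s,fy=s,interpolation=cv2.INTER_CUBIC)
ref=im.copy()
j=[.5429,-.0275,.084,np.radians(11.13)]
R,t=pose(j)
for y0,y1,c in ((.019,.039,(0,0,255)),(-.039,-.019,(0,0,255)),(-.015,.015,(0,255,0))):
    q=proj(W,tube(y0,y1)@R.T+t);print(q.mean(0)-[u0,v0]);h=cv2.convexHull(((q-[u0,v0]+.5)*s).astype(np.int32));cv2.polylines(im,[h],True,c,1)
cv2.imwrite('pics/ov7.png',im[200:600,150:650]);cv2.imwrite('pics/rf7.png',ref[200:600,150:650])
import numpy as np
d=proj(W,np.array([t,t+[0,0,.003],t+R@[.003,0,0]]));print(d-d[0])
"
```

```text
[41.06645932 24.87568047]
[22.25950804 36.33196256]
[31.73953388 30.55719089]
[[ 0.          0.        ]
 [-0.06891411 -0.66017813]
 [ 0.67607541  0.78744286]]
```

View pics/ov7.png

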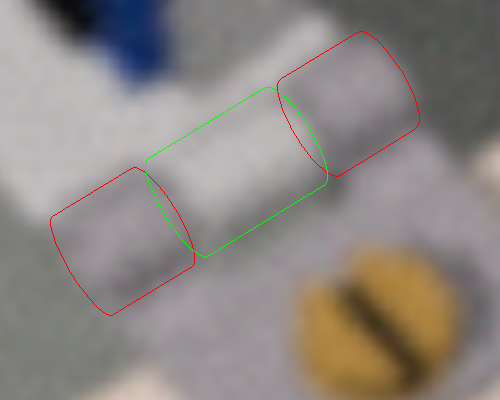

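View pics/rf7.png

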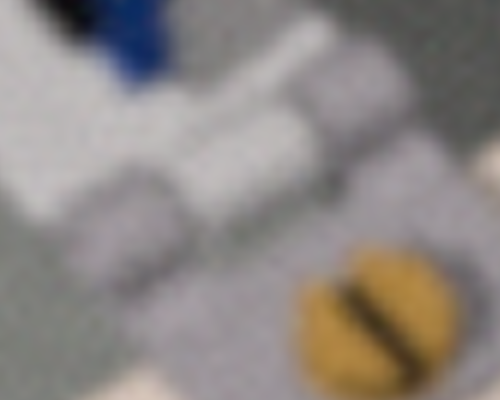

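```bash
python3 -c "
from rig import vision
from jf import *
fr=[vision.capture('scene') for _ in range(10)]
W=fr[0];W['pixels']=np.mean([f['pixels'].astype(float) for f in fr],0).astype(np.float32)
pickle.dump(W,open('sav.pkl','wb'))
u0,v0=231,178;s=12
im=cv2.resize(W['pixels'][v0:v0+60,u0:u0+60],None,fx=s,fy=s,interpolation=cv2.INTER_CUBIC).clip(0,255)
cv2.imwrite('pics/av7.png',im[150:650,100:680])
j=[.5429,-.0275,.084,np.radians(11.13)];R,t=pose(j)
c=proj(W,t)[0];ax=proj(W,t+R@[0,.03,0])[0]-c;ax/=np.linalg.norm(ax);n=np.array([-ax[1],ax[0]]);n*=np.sign(n[1])
ss=np.arange(-12,12.1,.5)
out=[]
for ys in (np.linspace(-.036,-.022,9),np.linspace(-.010,.010,11),np.linspace(.022,.036,9)):
    acc=0
    for y in ys:
        q=proj(W,t+R@[0,y,0])[0]+ss[:,None]*n
        acc=acc+np.array([cv2.remap(W['pixels'],np.float32([[a]]),np.float32([[b]]),cv2.INTER_LINEAR)[0,0] for a,b in q])
    out.append(acc.mean(1)/len(ys))
q=proj(W,tube(-.01,.01)@R.T+t);e=(q-c)@n;print('model edges',e.min(),e.max())
for k,sv in enumerate(ss):print(sv,[round(float(o[k])) for o in out])
"
```

```text
model edges -4.754040632717716 4.753268992694314
-12.0 [186, 92, 113]
-11.5 [186, 96, 114]
-11.0 [186, 102, 114]
-10.5 [186, 111, 115]
-10.0 [186, 121, 116]
-9.5 [186, 132, 118]
-9.0 [186, 142, 122]
-8.5 [187, 150, 129]
-8.0 [187, 157, 139]
-7.5 [187, 163, 151]
-7.0 [186, 169, 161]
-6.5 [183, 174, 166]
-6.0 [177, 177, 166]
-5.5 [169, 178, 161]
-5.0 [159, 175, 154]
-4.5 [151, 173, 147]
-4.0 [145, 172, 144]
-3.5 [144, 175, 144]
-3.0 [146, 178, 145]
-2.5 [148, 181, 148]
-2.0 [151, 184, 150]
-1.5 [152, 185, 150]
-1.0 [153, 185, 150]
-0.5 [152, 184, 149]
0.0 [151, 182, 147]
0.5 [148, 179, 144]
1.0 [144, 174, 139]
1.5 [138, 168, 134]
2.0 [132, 160, 128]
2.5 [124, 152, 121]
3.0 [118, 142, 114]
3.5 [114, 133, 110]
4.0 [116, 125, 111]
4.5 [122, 121, 117]
5.0 [132, 121, 128]
5.5 [141, 124, 138]
6.0 [148, 129, 146]
6.5 [153, 134, 152]
7.0 [156, 140, 155]
7.5 [157, 145, 157]
8.0 [156, 149, 157]
8.5 [154, 151, 156]
9.0 [152, 151, 155]
9.5 [151, 151, 153]
10.0 [151, 150, 152]
10.5 [151, 148, 151]
11.0 [152, 145, 150]
11.5 [153, 141, 149]
12.0 [154, 136, 147][ WARN:0@12.420] global loadsave.cpp:1063 imwrite_ Unsupported depth image for selected encoder is fallbacked to CV_8U.
```

View pics/av7.png

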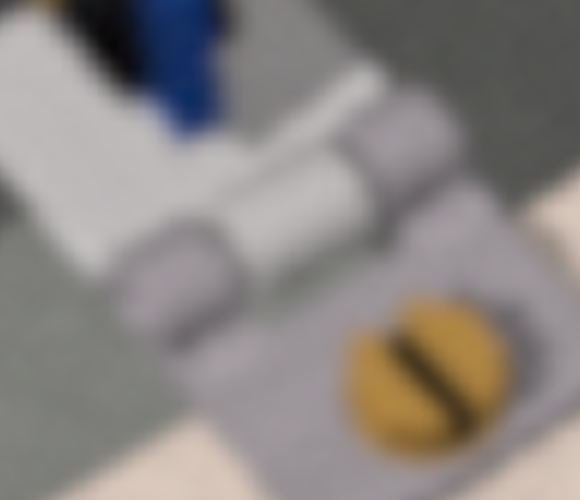

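```bash
python3 w.py scene fin; python3 -c "
import cv2,numpy as np
from rig import bot;s=bot.read_state();print(np.round(s['qvel'],2),s['tcp_rot'])"
```

```text
25.0 [ 0.4933 -0.0374  0.1615] yaw -78.94 [-1.   0.3 -2.3] 0.13340675595441423 [-17.3  32.5 107.2  -0.   40.2  61.6]
[-0.03  0.04 -0.01 -0.05  0.01  0.04] [[ 1.91825333e-01 -9.81429080e-01  4.99191064e-05]
 [-9.81429081e-01 -1.91825332e-01  1.87341362e-05]
 [-8.81047692e-06 -5.25857446e-05 -9.99999999e-01]]
```

View pics/fin.png

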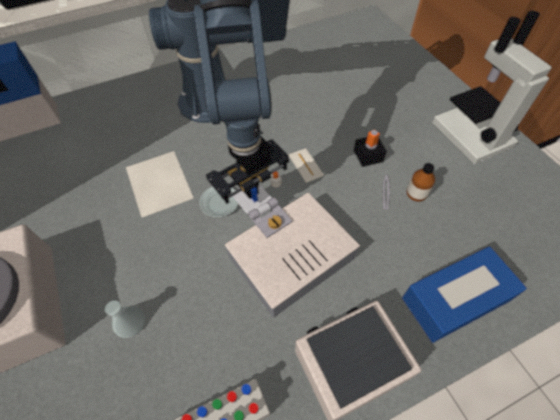

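The key is upright in its stand at (372,145). The leaf is out and the flap sits in the gap at about (262,208). Everything else is where it was.

```bash
python3 -c "
from rig import bot;print(bot.hand_in())"
```

```text
the job is handed in; nothing more can be done
None
```

The job is done as asked and was handed in at about 25 s of the 64 s allowed. No verdict came back.

- **Screw and leaf:** I turned the brass screw clockwise with the key until the leaf stopped moving although the key was turned 3° further. The leaf's edges then measured about 10.6° against about 11.1° for the cabinet, which is within my measuring error.
- **Key:** It went back into the stand without touching the sides, and it stands upright in the last picture.
- **Flap:** I lifted it by the blue tab and brought it in level from the front. It is held still, and the wrist force of about 2–2.5 N is roughly the flap's weight alone, so it leans on nothing.

**Hole alignment:**
- **Wrist view:** The flap's knuckle and the steel knuckles cover the same rows. The knuckle is about 0.4 mm off the middle of the gap sideways, with about 4 mm free on each side.
- **Scene camera:** Averaged brightness profiles across the three tubes agree to about 1 mm in height.

**Checks that disagreed:**
- **Outline fits:** While the flap was still short of the gap, they put the knuckle about 4 mm too low and 1–2 mm further back than the arm's own position did. I put that down to a fault in the fit, because the final wrist view did not show it.
- **Side camera:** The gripper hid the hinge from it, so it could not confirm the height.

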